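Tip the grinding balls from the beaker into the box and shut it

ROBOT

A 6-joint arm with a two-finger parallel gripper is mounted at the origin on a cart in front of the work surface, level with it; the furniture and walls round the work are solid. World frame = base frame: x ahead of the robot, y to its left, z up, the work surface at z = 0. Lengths are in m, angles in rad, forces in N, time in s.
With the tool pointing down it reaches from about 0.375 to 0.975 m from the base axis. Payload 3.8 kg.
Tool frame: the origin (TCP) lies midway between the tips of the shut fingers; the grasp point (between the pads) lies 19 mm behind it; z points along the fingers, y is the line along which they close (so a half turn about z gives the same grasp; the last joint's range is limited). The gripper opens to 85 mm and grips with 20 to 120 N. Pads are 22 mm wide; open, the fingers measure 114 mm over their backs; the gripper's body (76 mm by 85 mm) begins 54 mm behind the grasp point. The pads swing forward as they close: fully open they stand 13 mm farther back than shut.
Start: joints at [-1.336, 0.264, 1.604, -0, 1.274, -0.037], TCP at [0.181, -0.65, 0.231] pointing down, gripper open.
Joint ranges: [-2.63, 2.63], [-0.94, 2.18], [0.31, 2.57], [-1.31, 4.45], [0, 2.66], [-2.55, 2.55]. Speed limits (rad/s): [2.57, 2.57, 3.14, 3.14, 3.14, 3.14].

INTERFACE

Orientations are given as a unit quaternion [x, y, z, w].
In Python, from bench import ctrl, imaging, workorder gives the robot as it stands. The module is installed in compiled form; this text tells all that it offers.
- The arm moves only by the tool play_rows, never from a script. Its argument "steps" is a list of rows, each an object with "dp": the shift along the world's x, y, z in cm, a list of three; "rotation": the turn, a rotation vector about the world's x, y, z in rad, a list of three. A call has 1 to 12 rows; each row is the pose to reach, as a shift and turn from the pose commanded when the call began; what a row does not reach only later rows make up. A row lasts 1/12 s, in which the tool goes at most 41.7 mm and 7.16 degrees, less where a joint would pass 70% of its speed; a pose out of reach is approached as far as the arm can. A call with a gripper value outside its range is refused whole. "claw" is the closure, from -1 (fully open) to 1 (shut), so that 0 is half open, set as the call begins (left out, the last holds). The fingers move at their own pace and stop on an object; "grip_force" is the grip in N (left out, the last holds). Time passes only in rows, so rows that repeat a pose let the fingers close. It gives the time, the measured TCP pose, the force, the opening and the grip force at its end, in the units of the state.
- ctrl.read_state(): the state, without advancing time (a new reading comes with each control period).
- imaging.grab_frame(name): name is "scene" or "top" or "wrist"; returns (picture, depth): 480x640x3 uint8, red, green, blue; 480x640 float32, m along the optical axis (not along the pixel's ray), 0 where there is no reading.
- imaging.camera_params(name): a dict with "fovy" (degrees; the focal length in pixels is half the picture's height over the tangent of half this angle, whatever the lens; pixels are square), "cx", "cy" (the principal point, pixels), "rvec" (rotation vector, rad) and "tvec" (3), from world to camera coordinates, as OpenCV has them; the wrist camera has in their place "mount" (4x4, takes a point from camera to tool coordinates, whose origin is the TCP and whose axes are the flange's). Camera axes: x right, y down, z forward; pixel columns grow to the right and rows downward; lengths in m; the calibration is good to about 2 mm. A picture is of the moment at which its call begins: read the wrist's pose just before it. camera_params takes no time and is no camera call.
- workorder.close_job(): hands the job in; it is judged then, once.
The state is a dict: "t": time; "joint_pos": joint angles; "joint_velocities": joint speeds; "joint_torque": joint torques, N m; "eef_pos": TCP position; "tool_rot": TCP orientation; "ft_force": force on the tool from outside, world axes, zero at the start; "torque": the same for the moment, N m; "gripper_width": finger opening in m; "gripper_force": force on a finger pad.
Only numpy, scipy, OpenCV 4.12 (cv2) and the standard library are available. Lean on these libraries where they do the work, as an engineer would, in place of code of your own. Each camera call takes 0.05 s, during which the arm holds its last target. There are 200 camera calls.

TASK

Take the steel beaker and pour all eight ceramic grinding balls out of it into the open grey storage box. Then stand the empty beaker upright on the worktop again and push the box's lid fully shut. No ball may lie outside the box at the end, and the two jars and the timer must be left where they are.

Things in the scene. Friction and masses are not known exactly. Their poses are not given: they have to be found in the camera images.
- cup: Plain steel beaker, loose, 90 g empty, 70 mm tall, open top, standing upright with eight balls in its lower 40 mm. Round body, outer diameter 57 mm at the foot, 63 mm at 54 mm up, flaring to 70 mm at the rim; wall 2.5 mm, floor 4 mm. Origin: centre of its underside; z along its axis to the mouth. Grip the body 20 to 50 mm up, from any side, hand upright or leaning
- cup_mouth (a point): Centre of the beaker's mouth, in the plane of the rim, 70 mm from its underside. The balls roll out once the beaker is tipped a little past level, about 95 to 105 degrees from upright
- box: Grey storage box, fixed to the worktop, 110 mm (x) by 150 mm (y) by 55 mm high, walls and floor 4 mm, lid standing open. Origin: centre of its underside; z up, x points from its front to its hinge side (away from the robot), y along the hinge
- lid (a joint): Angle of the box's lid about the hinge on the box's +x rim, rad: 0 = shut on the rim, 1.57 = upright, at most 1.9; starts at 1.6 to 1.8. The hinge is stiff (about 0.1 N m of friction): the lid stays where it is left and must be pushed down all the way, 1 to 3 N at its free edge. 120 g, 6 mm thick, as large as the box
- lid_edge (a point): Middle of the lid's free edge (opposite the hinge), on the lid's inner face, 110 mm from the hinge line. A black knob about 35 mm high stands on the lid's outer face on its centre line, 30 mm in from this edge
- lid_hinge (a point): Middle of the hinge line of the lid, on the box's +x rim, 55 mm above the worktop
- jar_red: Bystander: closed white jar with a red lid, 48 mm across, 72 mm high, standing loose in front of the fixed scale, which rises to 130 mm with its black cup and stands farther back between the beaker and the box. Origin: centre of its underside
- jar_white: Bystander: closed white jar with a white lid, 48 mm across, 57 mm high, standing loose to the right of the box. Origin: centre of its underside
- timer: Bystander: flat pale timer, 66 x 62 x 21 mm, lying loose to the left of the beaker. Origin: centre of its underside
- ball1_center (a point): Centre of grinding ball 1 of 8: white ceramic ball, 20 mm in diameter, 16 g, smooth, all alike; it starts in the beaker
- ball2_center (a point): Centre of grinding ball 2 of 8: white ceramic ball, 20 mm in diameter, 16 g, smooth, all alike; it starts in the beaker
- ball3_center (a point): Centre of grinding ball 3 of 8: white ceramic ball, 20 mm in diameter, 16 g, smooth, all alike; it starts in the beaker
- ball4_center (a point): Centre of grinding ball 4 of 8: white ceramic ball, 20 mm in diameter, 16 g, smooth, all alike; it starts in the beaker
- ball5_center (a point): Centre of grinding ball 5 of 8: white ceramic ball, 20 mm in diameter, 16 g, smooth, all alike; it starts in the beaker
- ball6_center (a point): Centre of grinding ball 6 of 8: white ceramic ball, 20 mm in diameter, 16 g, smooth, all alike; it starts in the beaker
- ball7_center (a point): Centre of grinding ball 7 of 8: white ceramic ball, 20 mm in diameter, 16 g, smooth, all alike; it starts in the beaker
- ball8_center (a point): Centre of grinding ball 8 of 8: white ceramic ball, 20 mm in diameter, 16 g, smooth, all alike; it starts in the beaker
Things that resemble listed ones, but are neither listed nor needed, are in the scene too. What is shaped like the cup but purple is not meant.

How it is judged:
By the outcome, as a careful person would: the job done as asked, in the order asked, and still so for the second after the job is handed in, with the robot touching nothing.
It also fails if it takes over 72 s, if anything falls off the work surface, if the arm or the gripper's body presses on something with over 40 N, if the wrist force passes 120 N, or if a joint passes its speed limit or range.

## Working session

There is one attempt and no reset: what is moved stays moved. The work goes in short steps, Python scripts to look and compute and a tool call to move; the robot and the scene stay as the last step left them, time stands still between calls to the robot, and variables do not carry over. Pictures are saved under pics/ and viewed, at most 10 in all, crops included, and the job is handed in when it is done.

Besides the shell and the picture viewer there is one more tool, called after ">>>" as a command line: name --argument value ..., lists and objects as JSON in quotes. play_rows: Moves the arm, as the interface text tells. Its arguments: {"type":"object","properties":{"steps":{"type":"array","items":{"type":"object","properties":{"dp":{"type":"array","items":{"type":"number"}},"rotation":{"type":"array","items":{"type":"number"}}}}},"claw":{"type":"number"},"grip_force":{"type":"number"}},"required":["steps"]}

```bash
mkdir -p pics; cat > h.py <<'E'
import numpy as np, cv2
from bench import ctrl, imaging, workorder
from scipy.spatial.transform import Rotation as R
def cam(name, st=None):
    p=imaging.camera_params(name); f=240/np.tan(np.radians(p["fovy"])/2)
    if name=="wrist":
        T=np.eye(4);T[:3,:3]=R.from_quat(st["tool_rot"]).as_matrix();T[:3,3]=st["eef_pos"]
        M=T@np.array(p["mount"]); return f,p["cx"],p["cy"],M[:3,:3],M[:3,3]
    Rm=R.from_rotvec(p["rvec"]).as_matrix(); return f,p["cx"],p["cy"],Rm.T,-Rm.T@np.array(p["tvec"])
def grab(name):
    st=ctrl.read_state(); im,d=imaging.grab_frame(name); return im,d,cam(name,st)
def cloud(d,c):
    f,cx,cy,Rm,t=c; v,u=np.mgrid[:480,:640]
    P=np.stack([(u-cx)/f*d,(v-cy)/f*d,d],-1)@Rm.T+t; P[d<=0]=np.nan; return P
def save(n,im): cv2.imwrite("pics/"+n,im[:,:,::-1])
E
python3 - <<'E'
from h import *
for n in("scene","top"):
    im,d,c=grab(n); save(n+"0.png",im); np.savez(n+"0.npz",im=im,P=cloud(d,c)); print(n,c[0],c[4],(d>0).mean(), imaging.camera_params(n))
print(ctrl.read_state())
print(imaging.camera_params("wrist"))
E
```

```text
scene 565.9383991986313 [-0.27105408 -1.24207661  0.86994784] 0.9960546875 {'fovy': 45.96111749764697, 'cx': 318.37821928341276, 'cy': 239.96197864338163, 'rvec': array([ 2.04328585, -0.61791662,  0.35069237]), 'tvec': array([-0.46523491,  0.13121283,  1.46265975])}
top 486.31968628225087 [ 0.42605872 -0.10416383  1.32781718] 0.9961360677083333 {'fovy': 52.53291232066864, 'cx': 315.4038087969432, 'cy': 235.03503939016815, 'rvec': array([ 2.20947234, -2.18743036,  0.04674221]), 'tvec': array([-0.10680006,  0.48296274,  1.3079814 ])}
{'t': 0.1, 'joint_pos': array([-1.33589276e+00,  2.64667917e-01,  1.60525755e+00, -9.88702110e-06,
        1.27367630e+00, -3.68989152e-02]), 'joint_velocities': array([-1.25334715e-03,  3.16865390e-05, -3.75067636e-03,  3.75374000e-04,
        5.57257151e-04, -1.10131438e-03]), 'joint_torque': array([ 3.63171521e-04, -5.16706824e+01, -3.68588948e+01, -1.82030544e-05,
        6.28098656e-03, -7.74176616e-07]), 'eef_pos': array([ 0.18105785, -0.64957777,  0.23008232]), 'tool_rot': array([ 9.90778934e-01,  1.35484666e-01, -1.03993253e-04, -9.99169405e-04]), 'ft_force': array([-0.39225209, -0.365745  , -0.26955906]), 'torque': array([-0.03881375, -0.00284166, -0.02424332]), 'gripper_force': 0.0, 'gripper_width': 0.08546879720018327}
{'fovy': 65.38767575191324, 'cx': 314.7041721247281, 'cy': 236.50966571162172, 'mount': array([[ 7.90137013e-05, -9.55615247e-01, -2.94617537e-01,
         7.45285738e-02],
       [ 9.99999987e-01,  1.16164927e-04, -1.08599355e-04,
        -1.75530624e-03],
       [ 1.38003424e-04, -2.94617525e-01,  9.55615244e-01,
        -1.42591566e-01],
       [ 0.00000000e+00,  0.00000000e+00,  0.00000000e+00,
         1.00000000e+00]])}
```

View pics/scene0.png

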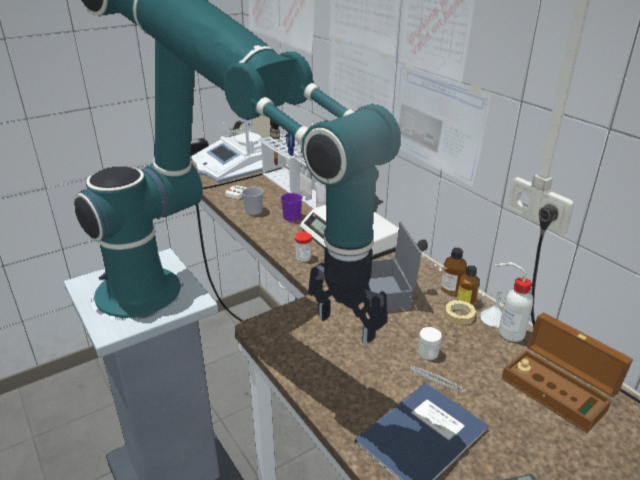

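View pics/top0.png

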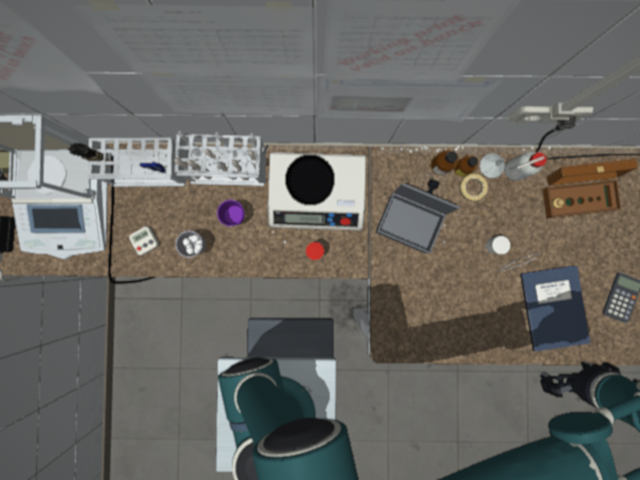

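The top view shows the beaker at (190,243), the purple one at (231,212), the timer at (143,241), the red jar at (316,251), the white jar at (500,245) and the box around (412,218), turned by about 25° with its lid at the upper right.

```bash
python3 - <<'E'
from h import *
z=np.load("top0.npz");im,P=z["im"],z["P"]
X=P.reshape(480,640,3)
def reg(u0,u1,v0,v1,zl,zh):
    s=X[v0:v1,u0:u1].reshape(-1,3); s=s[(s[:,2]>zl)&(s[:,2]<zh)]; return s
def circ(n,a):
    s=reg(*a); (c,r)=cv2.minEnclosingCircle(s[:,:2].astype(np.float32)); print(n,len(s),np.round(c,4),round(r,4),"z",s[:,2].mean().round(4))
circ("cup rim",(168,212,222,266,.058,.085))
circ("purple",(212,252,195,232,.058,.085))
circ("jar_red",(300,332,236,268,.06,.085))
circ("jar_white",(484,516,230,262,.045,.07))
circ("timer",(125,162,222,260,.012,.035))
circ("scale top",(265,368,150,232,.1,.15))
circ("table", (420,440,280,300,-.02,.02))
s=reg(370,460,180,255,.045,.062); r=cv2.minAreaRect(s[:,:2].astype(np.float32)); print("box rim",r,cv2.boxPoints(r),len(s))
s=reg(370,460,175,255,.07,.3); print("lid/knob",len(s),s.min(0),s.max(0))
b=reg(370,460,175,255,.1,.3); c=b.mean(0); print(c,np.linalg.svd(b-c,full_matrices=False)[2][2])
s=X[180:255,370:460]; print(np.round(s[::6,::6,2],3))
# floor of box
z=np.load("scene0.npz");S=z["P"]
m=(S[...,2]>.07)&(S[...,2]<.2)&(abs(S[...,0]-.53)<.12)&(abs(S[...,1]+.36)<.12); s=S[m]; print("scene lid",len(s))
c=s.mean(0); 
for _ in range(5):
    n=np.linalg.svd(s-c,full_matrices=False)[2][2]; k=abs((s-c)@n)<.006; s=s[k]; c=s.mean(0)
print(c,n,s.min(0),s.max(0),len(s))
# balls and wall
for y in(.3,0,-.3): 
  m=(abs(X[...,1]-y)<.02)&(X[...,2]>.5); print("wall x",y,np.nanmin(X[...,0][m]))
for n,a in dict(scale=(262,372,148,236),rack=(170,268,128,190)).items():
  s=reg(*a,.03,.4); print(n,s.min(0),s.max(0))
E
```

```text
cup rim 158 [0.455  0.2262] 0.0348 z 0.0672
purple 156 [0.5363 0.1203] 0.0349 z 0.0674
jar_red 256 [ 0.4401 -0.1001] 0.0235 z 0.0727
jar_white 276 [ 0.4609 -0.586 ] 0.0243 z 0.0564
timer 515 [0.4632 0.3623] 0.0396 z 0.0187
scale top 317 [ 0.6369 -0.0566] 0.0982 z 0.1183
table 398 [ 0.3394 -0.4138] 0.037 z -0.0007
box rim ((0.5160115361213684, -0.35346776247024536), (0.15042895078659058, 0.1115361899137497), 67.62947845458984) [[ 0.4358142  -0.4017967 ]
 [ 0.5389564  -0.44424677]
 [ 0.5962089  -0.30513883]
 [ 0.49306667 -0.26268876]] 402
lid/knob 820 [ 0.5404646  -0.44636724  0.07006043] [ 0.6192633  -0.3064187   0.17170292]
[ 0.577323   -0.37777643  0.14217111] [-0.90601224  0.375348    0.19559065]
[[ 0.002  0.001 -0.003 -0.004 -0.005 -0.001 -0.002  0.001 -0.003  0.001
   0.142  0.003  0.004  0.002 -0.002]
 [ 0.002  0.004  0.    -0.002 -0.003  0.145  0.165  0.001  0.002  0.002
   0.141  0.143  0.     0.004 -0.005]
 [-0.005 -0.     0.001  0.008  0.066  0.093  0.117  0.142  0.164  0.165
   0.145  0.005  0.006 -0.001  0.003]
 [ 0.001  0.002  0.    -0.001  0.018  0.042  0.06   0.084  0.1
[... 753 characters left out ...]
0.006  0.007  0.005  0.003
   0.004  0.003  0.001 -0.     0.001]
 [-0.003 -0.001  0.003 -0.004 -0.001  0.001  0.002  0.058  0.007  0.007
   0.043 -0.     0.001 -0.004  0.002]
 [-0.     0.002  0.003  0.003  0.003 -0.005  0.     0.005 -0.001  0.035
   0.056 -0.     0.     0.007  0.002]]
scene lid 1015
[ 0.56816456 -0.38292188  0.11233544] [-0.9245676   0.37464238  0.06941071] [ 0.53987898 -0.44938805  0.07007203] [ 0.60536767 -0.30335692  0.166286  ] 709
wall x 0.3 0.7249905041693098
wall x 0 0.1383781158687612
wall x -0.3 0.14042767270453838
scale [ 0.49757766 -0.2302684   0.03006505] [0.71024941 0.04266514 0.15278715]
rack [0.61688205 0.01706181 0.03008256] [0.74070382 0.28549525 0.22153195]
```

```bash
cat >> h.py <<'E'
def ori(yaw,th,roll=0):
    "z_t ahead at yaw, th below level; tool x on top; roll about tool z (deg)"
    y,t=np.radians([yaw,th]); f=np.array([np.cos(y),np.sin(y),0]);u=np.array([0,0,1.])
    z=np.cos(t)*f-np.sin(t)*u; x=np.sin(t)*f+np.cos(t)*u
    return R.from_matrix(np.c_[x,np.cross(z,x),z])*R.from_euler("z",roll,degrees=True)
def rel(p,Rt,cmd=None):
    st=ctrl.read_state(); p0,R0=cmd if cmd else (st["eef_pos"],R.from_quat(st["tool_rot"]))
    print("dp cm",np.round((np.array(p)-p0)*100,2),"rot",np.round((Rt*R0.inv()).as_rotvec(),4))
def show():
    st=ctrl.read_state(); print(st["t"].__round__(2),st["eef_pos"].round(4),"z_t",R.from_quat(st["tool_rot"]).as_matrix()[:,2].round(3),"q",st["joint_pos"].round(2),"F",st["ft_force"].round(1),"w",round(st["gripper_width"],4),st["gripper_force"])
E
python3 - <<'E'
from h import *
rel([.42,-.2,.33],ori(0,60)); rel([.40,.10,.28],ori(20,30))
E
```

```text
dp cm [23.89 44.96  9.99] rot [ 0.0692 -0.5206 -0.2661]
dp cm [21.89 74.96  4.99] rot [ 0.3182 -0.9979  0.069 ]
```

>>> play_rows --steps '[{"dp": [0,3,4],"rotation": [0,0,0]},{"dp": [4,6,8],"rotation": [0,-0.05,0]},{"dp": [24,45,10],"rotation": [0.07,-0.52,-0.27]},{"dp": [24,45,10],"rotation": [0.07,-0.52,-0.27]},{"dp": [24,45,10],"rotation": [0.07,-0.52,-0.27]},{"dp": [24,45,10],"rotation": [0.07,-0.52,-0.27]},{"dp": [24,45,10],"rotation": [0.07,-0.52,-0.27]},{"dp": [24,45,10],"rotation": [0.07,-0.52,-0.27]},{"dp": [24,45,10],"rotation": [0.07,-0.52,-0.27]},{"dp": [24,45,10],"rotation": [0.07,-0.52,-0.27]},{"dp": [24,45,10],"rotation": [0.07,-0.52,-0.27]},{"dp": [24,45,10],"rotation": [0.07,-0.52,-0.27]}]' --claw -1

```text
t: 1.1
eef_pos: [0.4006, -0.2369, 0.3274]
tool_rot: [0.966, -0.003, 0.259, 0.001]
ft_force: [1.9, -1.3, -0.2]
gripper_width: 0.0853
gripper_force: 0.0
```

```bash
python3 - <<'E'
from h import *
show(); rel([.37,.14,.22],ori(24,35))
E
```

```text
1.1 [ 0.4006 -0.2369  0.3274] z_t [ 0.5   -0.003 -0.866] q [-0.88 -0.48  2.18  0.44  1.12  0.56] F [ 1.9 -1.3 -0.2] w 0.0853 0.0
dp cm [ -3.06  37.69 -10.74] rot [ 0.0899 -0.4305  0.4182]
```

>>> play_rows --steps '[{"dp": [-3,37,-8],"rotation": [0.09,-0.43,0.42]},{"dp": [-3,37,-8],"rotation": [0.09,-0.43,0.42]},{"dp": [-3,37,-8],"rotation": [0.09,-0.43,0.42]},{"dp": [-3,37,-8],"rotation": [0.09,-0.43,0.42]},{"dp": [-3,37,-8],"rotation": [0.09,-0.43,0.42]},{"dp": [-3,37,-8],"rotation": [0.09,-0.43,0.42]},{"dp": [-3,37,-8],"rotation": [0.09,-0.43,0.42]},{"dp": [-3,37,-8],"rotation": [0.09,-0.43,0.42]},{"dp": [-3,37,-8],"rotation": [0.09,-0.43,0.42]},{"dp": [-3,37,-8],"rotation": [0.09,-0.43,0.42]},{"dp": [-3,37,-8],"rotation": [0.09,-0.43,0.42]},{"dp": [-3,37,-8],"rotation": [0.09,-0.43,0.42]}]'

```text
t: 2.1
eef_pos: [0.4047, 0.1288, 0.3093]
tool_rot: [0.874, 0.191, 0.435, -0.096]
ft_force: [0.6, -0.3, -0.5]
gripper_width: 0.0853
gripper_force: 0.0
```

```bash
python3 - <<'E'
from h import *
show(); im,d,c=grab("wrist"); save("w1.png",im); np.savez("w1.npz",im=im,P=cloud(d,c))
P=cloud(d,c)
m=(P[...,2]>.058)&(P[...,2]<.085)&(np.hypot(P[...,0]-.455,P[...,1]-.226)<.055)
s=P[m]; print(m.sum(), s.mean(0) if m.any() else 0)
if m.any(): print(cv2.minEnclosingCircle(s[:,:2].astype(np.float32)), s[:,2].max())
E
```

```text
2.1 [0.4047 0.1288 0.3093] z_t [ 0.725  0.335 -0.602] q [-0.08 -0.94  2.57  0.61  0.75  0.77] F [ 0.6 -0.3 -0.5] w 0.0853 0.0
995 [0.46070018 0.23368629 0.06629494]
((0.4562370181083679, 0.22782835364341736), 0.035000018775463104) 0.07196669727076671
```

View pics/w1.png

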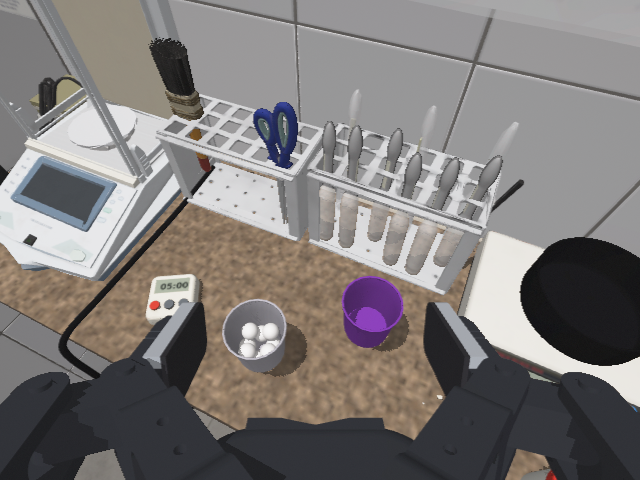

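The wrist view shows the steel beaker at (255,335) with its balls, the purple one at (372,310) and the timer at (172,298). The beaker reads (0.456,0.227). The arm is at its fold limits (j2, j3), so I'll fit a small kinematic model to choose a feasible hand direction.

```bash
cat > kin.py <<'E'
import numpy as np
from scipy.spatial.transform import Rotation as R
from scipy.optimize import least_squares
E=lambda a,v:R.from_euler(a,v)
LO=np.array([-2.63,-.94,.31,-1.31,0,-2.55]);HI=np.array([2.63,2.18,2.57,4.45,2.66,2.55])
def fk(q,L,s=(1,1),c=np.pi/2):
    d1,a1,L2,a3,L3,L6,b=L
    A=E("z",q[0]); B=A*E("y",q[1]); C=B*E("y",q[2]); D=C*E("z",s[0]*q[3]); F=D*E("y",q[4]); T=F*E("z",s[1]*q[5]+c)
    return A.apply([a1,b,d1])+B.apply([0,0,L2])+C.apply([a3,0,L3])+F.apply([0,0,L6]),T
E
python3 - <<'E'
from kin import *
import itertools
Q=[[-1.33589,.264668,1.605257,-.00001,1.273676,-.0369]]
P=[[.18105785,-.64957777,.23008232]];O=[[.990779,.1354847,-.000104,-.000999]]
S=[([-.88,-.48,2.18,.44,1.12,.56],[.4006,-.2369,.3274],[.966,-.003,.259,.001]),([-.08,-.94,2.57,.61,.75,.77],[.4047,.1288,.3093],[.874,.191,.435,-.096])]
for q,p,o in S:Q.append(q);P.append(p);O.append(o)
for s in itertools.product((1,-1),(1,-1)):
  for c in (0,1.5708,-1.5708,3.14159):
    e=[(R.from_quat(o)*fk(q,[0]*7,s,c)[1].inv()).magnitude() for q,o in zip(Q,O)]
    if max(e)<.2:
      r=least_squares(lambda L:np.ravel([fk(q,L,s,c)[0]-p for q,p in zip(Q,P)]),[.3,0,.5,0,.5,.3,0])
      print(s,c,np.round(e,3),r.x.round(3),np.abs(r.fun).max())
E
```

```text
(1, 1) 1.5708 [0.    0.011 0.005] [ 0.172  0.028  0.491 -0.086  0.515  0.347  0.025] 0.00043264445167001675
```

```bash
cat >> kin.py <<'E'
L=[.172,.028,.491,-.086,.515,.347,.025]
def ik(p,T,q0s):
    best=None
    for q0 in q0s:
        f=lambda q:(lambda r:np.r_[(r[0]-p)*5,(T*r[1].inv()).as_rotvec()])(fk(q,L))
        r=least_squares(f,np.clip(q0,LO+.01,HI-.01),bounds=(LO,HI),max_nfev=60)
        m=min(np.minimum(r.x-LO,HI-r.x)); k=(np.linalg.norm(r.fun)>.01,-m)
        if best is None or k<best[0]: best=(k,r.x,m)
    return best
E
python3 - <<'E'
from kin import *
from h import ori
cup=np.array([.4557,.227,.042])
q0s=[[0.2,-.6,2.3,.6,.8,.8],[.5,-.3,2.2,-1,1.,1],[.2,-.2,2.0,1.3,1.2,0],[.2,0,2.0,1.5,1.2,-1.5],[.8,0,2.0,-1.2,1.2,0]]
for th in(30,40,50,60):
  for yaw in(-60,-30,-10,10,40,60,80,100):
    o=[]
    for flip in(0,180):
      T=ori(yaw,th,flip); k,q,m=ik(cup+.022*T.as_matrix()[:,2],T,q0s)
      T2=T; up=cup+.022*T.as_matrix()[:,2]-.1*T.as_matrix()[:,2]
      k2,q2,m2=ik(up,T,q0s+[q])
      if not k[0]: o.append((flip,q.round(2).tolist(),round(m,2),"retract ok" if not k2[0] else "retract BAD"))
    if o: print(th,yaw,o)
E
```

```text
30 -60 [(0, [0.94, 0.45, 2.19, -0.97, 1.3, -2.05], np.float64(0.34), 'retract ok'), (180, [0.94, 0.45, 2.19, -0.97, 1.3, 1.09], np.float64(0.34), 'retract ok')]
30 80 [(0, [-0.18, 0.23, 2.54, 1.35, 1.09, -1.14], np.float64(0.03), 'retract ok'), (180, [-0.18, 0.23, 2.54, 1.35, 1.09, 2.0], np.float64(0.03), 'retract ok')]
30 100 [(0, [-0.15, 0.37, 2.32, 1.06, 1.23, -1.12], np.float64(0.25), 'retract ok'), (180, [-0.15, 0.37, 2.32, 1.06, 1.23, 2.02], np.float64(0.25), 'retract ok')]
40 -60 [(0, [0.88, 0.35, 2.21, -0.89, 1.17, -2.17], np.float64(0.36), 'retract ok'), (180, [0.88, 0.35, 2.21, -0.89, 1.17, 0.98], np.float64(0.36), 'retract ok')]
40 -30 [(0, [0.91, 0.14, 2.49, -1.28, 0.91, -2.23], np.float64(0.03), 'retract ok'), (180, [0.91, 0.14, 2.49, -1.28, 0.91, 0.91], np.float64(0.03), 'retract ok')]
40 80 [(0, [-0.1, 0.12, 2.51, 1.24, 0.94, -0.93], np.float64(0.06), 'retract ok'), (180, [-0.1, 0.12, 2.51, 1.24, 0.94, 2.21], np.float64(0.06), 'retract ok')]
40 100 [(0, [-0.09, 0.27, 2.33, 0.97, 1.11, -0.97], np.float64(0.24), 'retract ok'), (180, [-0.09, 0.27, 2.33, 0.97, 1.11, 2.17],
[... 644 characters left out ...]
, 2.34], np.float64(0.21), 'retract ok')]
60 -60 [(0, [0.73, 0.19, 2.23, -0.65, 0.95, -2.49], np.float64(0.06), 'retract ok'), (180, [0.73, 0.19, 2.23, -0.65, 0.95, 0.65], np.float64(0.34), 'retract ok')]
60 -30 [(180, [0.72, 0.03, 2.41, -0.83, 0.7, 0.32], np.float64(0.16), 'retract ok')]
60 -10 [(180, [0.65, -0.07, 2.51, -0.89, 0.49, 0.0], np.float64(0.06), 'retract ok')]
60 60 [(0, [0.16, -0.09, 2.53, 0.88, 0.52, -0.06], np.float64(0.04), 'retract ok')]
60 80 [(0, [0.1, 0.01, 2.43, 0.82, 0.72, -0.36], np.float64(0.14), 'retract ok')]
60 100 [(0, [0.09, 0.12, 2.31, 0.7, 0.89, -0.59], np.float64(0.26), 'retract ok'), (180, [0.08, 0.12, 2.31, 0.7, 0.89, 2.55], np.float64(0.0), 'retract BAD')]
```

```bash
cat > plan.py <<'E'
from kin import *
from h import ori
bx=np.array([.925,-.381]);by=np.array([.381,.925]);bc=np.array([.516,-.3535])
pts=np.array([[x,y,z] for x in(-.0425,.0425) for y in(-.0425,.0425) for z in(-.073,-.13,-.2)]+[[.1,y,z] for y in(-.03,.03) for z in(-.10,-.16)]+[[x,y,z] for x in(-.013,.013) for y in(-.06,.06) for z in(0,-.03,-.07)])
def clear(p,T):
    W=T.apply(pts)+p; m=1
    for w in W:
        b=np.array([(w[:2]-bc)@bx,(w[:2]-bc)@by])
        zmin=.06 if (abs(b[0])<.06 and abs(b[1])<.08) else 0
        if w[0]>.49 and w[1]>-.24: zmin=.13
        if np.hypot(w[0]-.44,w[1]+.1)<.03: zmin=.075
        m=min(m,w[2]-zmin)
        if b[1]<.085 and b[1]>-.085 and w[2]<.18: m=min(m,.052+(w[2]-.055)*.08-b[0])
    return m
E
python3 - <<'E'
from plan import *
tilt=np.radians(112); res=[]
for yaw,th in((-60,35),(-80,35),(100,35)):
 for flip in(0,180):
  Tg=ori(yaw,th,flip)
  for az in range(-180,180,20):
   for spin in range(-180,180,20):
    A=R.from_euler("ZY",[np.radians(az),tilt])*R.from_euler("Z",np.radians(spin))
    T=A*Tg; zt=T.as_matrix()[:,2]; a=A.apply([0,0,1])
    if zt[2]>.15: continue
    dirxy=np.array([np.cos(np.radians(az)),np.sin(np.radians(az))])
    mouth=np.r_[bc-.025*dirxy,.115]; p=mouth-.028*a+.022*zt
    if clear(p,T)<.008: continue
    k,q,m=ik(p,T,[[-.6,.2,2.1,.8,1.2,0],[-.3,.2,2.1,-.8,1.2,0]])
    if not k[0] and m>.1: res.append((round(m,2),yaw,th,flip,az,spin,zt.round(2).tolist(),q.round(2).tolist(),round(clear(p,T),3)))
res.sort(reverse=True)
for r in res[:40]: print(*r)
E
```

```text
0.86 100 35 180 -80 -80 [0.13, 0.86, -0.5] [-0.93, 0.61, 1.71, 0.67, 1.68, -1.39] 0.009
0.86 -60 35 180 -80 80 [0.13, 0.86, -0.5] [-0.93, 0.61, 1.71, 0.67, 1.68, -1.39] 0.009
0.86 -80 35 180 -80 100 [0.13, 0.86, -0.5] [-0.93, 0.61, 1.71, 0.67, 1.68, -1.39] 0.009
0.77 100 35 180 -60 -60 [0.07, 0.93, -0.37] [-0.95, 0.7, 1.66, 0.66, 1.82, -1.78] 0.012
0.77 -60 35 180 -60 100 [0.07, 0.93, -0.37] [-0.95, 0.7, 1.66, 0.66, 1.82, -1.78] 0.012
0.77 -80 35 180 -60 120 [0.07, 0.93, -0.37] [-0.95, 0.7, 1.66, 0.66, 1.82, -1.78] 0.012
0.7 100 35 180 -80 -60 [0.39, 0.85, -0.37] [-1.02, 0.58, 1.87, 0.88, 1.63, -1.7] 0.028
0.7 -60 35 180 -80 100 [0.39, 0.85, -0.37] [-1.02, 0.58, 1.87, 0.88, 1.63, -1.7] 0.028
0.7 -80 35 180 -80 120 [0.39, 0.85, -0.37] [-1.02, 0.58, 1.87, 0.88, 1.63, -1.7] 0.028
0.51 100 35 180 -60 -40 [0.27, 0.95, -0.16] [-1.03, 0.73, 1.76, 0.85, 1.85, -2.04] 0.015
0.51 -60 35 180 -60 120 [0.27, 0.95, -0.16] [-1.03, 0.73, 1.76, 0.85, 1.85, -2.04] 0.015
0.51 -80 35 180 -60 140 [0.27, 0.95, -0.16] [-1.03, 0.73, 1.76, 0.85, 1.85, -2.04] 0.015
0.45 100 35 180 -40 -40 [-0.07, 0.98, -0.16] [-0.94, 0.85, 1.54, 0.63, 2.04, -2.1] 0.009
0.45 -60 35 180 -40 120 [-0.07, 0.98, -0.16] [-0.94, 0.85, 1.54, 0.63, 2.04, -2.1] 0.009
0.45 -80 35 180 -40 140 [-0.07, 0.98, -0.16] [-0.94, 0.85, 1.54, 0.63, 2.04, -2.1] 0.009
0.28 100 35 180 40 -120 [-0.45, -0.74, -0.5] [-0.27, 0.43, 1.99, -1.03, 1.35, -1.91] 0.013
0.28 -60 35 180 40 40 [-0.45, -0.74, -0.5] [-0.27, 0.43, 1.99, -1.03, 1.35, -1.91] 0.013
0.28 -80 35 180 40 60 [-0.45, -0.74, -0.5] [-0.27, 0.43, 1.99, -1.03, 1.35, -1.91] 0.013
```

```bash
cat >> plan.py <<'E'
from scipy.spatial.transform import Slerp
def walk(q,p0,T0,wps,n=12):
    for p1,T1 in wps:
        rv=(T1*T0.inv()).as_rotvec(); bad=0;mm=9;js=0
        for i in range(1,n+1):
            s=i/n; p=np.array(p0)+s*(np.array(p1)-p0); T=R.from_rotvec(s*rv)*T0
            k,qn,m=ik(p,T,[q]); bad=max(bad,-0+(np.linalg.norm(fk(qn,L)[0]-p)*1000)); mm=min(mm,m); js=max(js,abs(qn-q).max()); q=qn
        print("p",np.round(p1,3),"dp",np.round((np.array(p1)-p0)*100,1),"rv",rv.round(2),"err mm",round(bad,1),"margin",round(mm,2),"step",round(js,2),"q",q.round(2))
        p0,T0=p1,T1
    return q
cup=np.array([.4557,.227,.042])
Tg=ori(85,40,180); zg=Tg.as_matrix()[:,2]; pg=cup+.022*zg; pre=pg-.11*zg
def pour(az,spin,tilt,z=.115,back=.025,T0=Tg):
    A=R.from_euler("ZY",np.radians([az,tilt]))*R.from_euler("Z",np.radians(spin))
    T=A*T0; a=A.apply([0,0,1]); d=np.array([np.cos(np.radians(az)),np.sin(np.radians(az))])
    return np.r_[bc-back*d,z]-.028*a+.022*T.as_matrix()[:,2],T
E
python3 - <<'E'
from plan import *
from h import ctrl
st=ctrl.read_state();q=st["joint_pos"];p0=st["eef_pos"];T0=R.from_quat(st["tool_rot"])
print("fk err",fk(q,L)[0]-p0)
q=walk(q,p0,T0,[([.44,.06,.27],ori(60,60,90)),(pre,Tg),(pg,Tg)])
for spin in(-60,-45,-30):
  for az in(-95,-80):
    T1=R.from_euler("z",-70,degrees=True)*Tg
    P,T=pour(az,spin,112); print(spin,az,"clear",clear(P,T),T.as_matrix()[:,2].round(2))
    P0,Tt=pour(az,spin,40,z=.2)
    walk(q,pg,Tg,[(pg+[0,0,.17],Tg),([.5,-.1,.25],R.from_euler("z",-20,degrees=True)*Tg),(P0,Tt),(P,T)])
E
```

```text
fk err [-1.45553151e-03 -6.00436707e-05 -1.46737639e-03]
p [0.44 0.06 0.27] dp [ 3.6 -7.  -3.9] rv [ 0.53  0.89 -0.63] err mm 0.0 margin 0.03 step 0.1 q [-0.32 -0.38  2.23  0.55  1.23  1.61]
p [0.45  0.16  0.099] dp [  1.   10.  -17.1] rv [ 0.54  0.85 -0.81] err mm 0.0 margin 0.15 step 0.08 q [-0.3   0.03  2.42  0.95  1.17  2.32]
p [0.457 0.244 0.028] dp [ 0.7  8.4 -7.1] rv [0. 0. 0.] err mm 0.0 margin 0.1 step 0.02 q [-0.11  0.16  2.47  1.17  0.99  2.2 ]
-60 -95 clear 0.0119772682797719 [ 0.4   0.82 -0.4 ]
p [0.457 0.244 0.198] dp [ 0.  0. 17.] rv [0. 0. 0.] err mm 2.4 margin 0.0 step 0.04 q [-0.12 -0.11  2.34  1.    1.2   2.55]
p [ 0.5  -0.1   0.25] dp [  4.3 -34.4   5.2] rv [-0.   -0.   -0.35] err mm 2.1 margin 0.0 step 0.06 q [-0.77  0.    2.11  0.82  1.46  2.53]
p [ 0.527 -0.314  0.158] dp [  2.7 -21.4  -9.2] rv [ 0.41  0.78 -2.24] err mm 47.2 margin 0.0 step 0.95 q [-0.57 -0.2   2.52  2.96  0.    2.54]
p [ 0.529 -0.285  0.117] dp [ 0.3  2.9 -4.1] rv [ 1.25 -0.11  0.  ] err mm 61.5 margin 0.0 step 0.09 q [-0.44 -0.16  2.54  3.81  0.    2.54]
-60 -80 clear 0.0098409808175179 [ 0.
[... 2276 characters left out ...]
rv [ 1.25 -0.11  0.  ] err mm 59.3 margin 0.0 step 0.11 q [-0.44 -0.24  2.55  3.81  0.    2.54]
-30 -80 clear 0.008079063252084129 [ 0.49  0.86 -0.17]
p [0.457 0.244 0.198] dp [ 0.  0. 17.] rv [0. 0. 0.] err mm 2.4 margin 0.0 step 0.04 q [-0.12 -0.11  2.34  1.    1.2   2.55]
p [ 0.5  -0.1   0.25] dp [  4.3 -34.4   5.2] rv [-0.   -0.   -0.35] err mm 2.1 margin 0.0 step 0.06 q [-0.77  0.    2.11  0.82  1.46  2.53]
p [ 0.522 -0.307  0.162] dp [  2.2 -20.7  -8.8] rv [ 0.44  0.63 -1.5 ] err mm 46.3 margin 0.0 step 0.94 q [-0.53 -0.24  2.54  2.53  0.    2.55]
p [ 0.518 -0.284  0.122] dp [-0.4  2.3 -4. ] rv [ 1.24  0.22 -0.  ] err mm 68.3 margin 0.0 step 0.11 q [-0.43 -0.23  2.57  3.62  0.    2.54]
```

```bash
sed -i 's/y in(-.06,.06)/y in(-.048,.048)/' plan.py; cat > p2.py <<'E'
from plan import *
def H(c,yaw,th,roll):  # grip-centre -> TCP pose
    T=ori(yaw,th,180+roll); return np.array(c)+.022*T.as_matrix()[:,2],T
def bw(x,y,z): return np.r_[bc+x*bx+y*by,z]
E
python3 - <<'E'
from p2 import *
from h import ctrl
st=ctrl.read_state();q=st["joint_pos"]
k,q,m=ik(pg,Tg,[[-0.11,.16,2.47,1.17,.99,2.2]])
for yb in(50,67):
  C=bw(-.012,.03,.13)
  w=[H(cup+[0,0,.05],85,40,-15),H(cup+[0.0,-.02,.14],80,40,-30),H([.47,-.1,.22],70,40,-40),H(C+[0,0,.09],yb,40,-70),H(C,yb,40,-80),H(C,yb,36,-130),H(C,yb,32,-180)]
  q2=walk(q,pg,Tg,w); print([round(clear(*x),3) for x in w],q2.round(2))
E
```

```text
p [0.457 0.244 0.078] dp [0. 0. 5.] rv [-0.02 -0.2   0.17] err mm 0.0 margin 0.1 step 0.01 q [-0.11  0.06  2.44  1.09  1.04  2.08]
p [0.459 0.224 0.168] dp [ 0.1 -2.   9. ] rv [-0.03 -0.2   0.08] err mm 0.0 margin 0.13 step 0.02 q [-0.15 -0.13  2.4   1.01  1.13  2.05]
p [ 0.476 -0.084  0.206] dp [  1.7 -30.8   3.8] rv [-0.03 -0.13 -0.06] err mm 0.0 margin 0.17 step 0.06 q [-0.76  0.03  2.17  0.79  1.44  1.71]
p [ 0.527 -0.308  0.206] dp [  5.1 -22.4   0. ] rv [-0.2  -0.35 -0.01] err mm 0.0 margin 0.42 step 0.04 q [-1.    0.25  1.92  0.84  1.4   1.28]
p [ 0.527 -0.308  0.116] dp [ 0.  0. -9.] rv [-0.09 -0.1   0.11] err mm 0.0 margin 0.57 step 0.03 q [-1.    0.34  2.    0.87  1.29  0.97]
p [ 0.528 -0.308  0.117] dp [0.1 0.1 0.1] rv [-0.39 -0.57  0.54] err mm 0.0 margin 0.57 step 0.08 q [-1.02  0.37  2.    0.91  1.33  0.05]
p [ 0.528 -0.307  0.118] dp [0.1 0.1 0.1] rv [-0.42 -0.6   0.49] err mm 0.0 margin 0.56 step 0.08 q [-1.04  0.4   2.    0.95  1.37 -0.87]
[np.float64(-0.056), np.float64(0.047), np.float64(0.092), np.float64(0.082), np.float64(0.009), np.float64(0.021), np.float64(0.
[... 487 characters left out ...]
 4.7 -22.2   0. ] rv [-0.15 -0.37  0.28] err mm 0.0 margin 0.43 step 0.05 q [-0.96  0.38  1.75  0.71  1.57  1.15]
p [ 0.523 -0.306  0.116] dp [ 0.  0. -9.] rv [-0.05 -0.12  0.11] err mm 0.0 margin 0.74 step 0.02 q [-0.96  0.46  1.83  0.72  1.45  0.88]
p [ 0.523 -0.305  0.117] dp [0.  0.1 0.1] rv [-0.21 -0.66  0.54] err mm 0.0 margin 0.74 step 0.08 q [-0.97  0.49  1.82  0.75  1.5  -0.03]
p [ 0.524 -0.304  0.118] dp [0.  0.1 0.1] rv [-0.22 -0.69  0.49] err mm 0.0 margin 0.75 step 0.08 q [-0.99  0.52  1.81  0.78  1.54 -0.93]
[np.float64(-0.056), np.float64(0.047), np.float64(0.092), np.float64(0.077), np.float64(-0.021), np.float64(0.013), np.float64(0.02)] [-0.99  0.52  1.81  0.78  1.54 -0.93]
```

>>> play_rows --steps '[{"dp": [3.6,-7,-3.9],"rotation": [0.53,0.89,-0.63]},{"dp": [3.6,-7,-3.9],"rotation": [0.53,0.89,-0.63]},{"dp": [3.6,-7,-3.9],"rotation": [0.53,0.89,-0.63]},{"dp": [3.6,-7,-3.9],"rotation": [0.53,0.89,-0.63]},{"dp": [3.6,-7,-3.9],"rotation": [0.53,0.89,-0.63]},{"dp": [3.6,-7,-3.9],"rotation": [0.53,0.89,-0.63]},{"dp": [3.6,-7,-3.9],"rotation": [0.53,0.89,-0.63]},{"dp": [3.6,-7,-3.9],"rotation": [0.53,0.89,-0.63]},{"dp": [3.6,-7,-3.9],"rotation": [0.53,0.89,-0.63]},{"dp": [3.6,-7,-3.9],"rotation": [0.53,0.89,-0.63]},{"dp": [3.6,-7,-3.9],"rotation": [0.53,0.89,-0.63]},{"dp": [3.6,-7,-3.9],"rotation": [0.53,0.89,-0.63]}]'

```text
t: 3.15
eef_pos: [0.4416, 0.0555, 0.2693]
tool_rot: [0.933, -0.252, 0.067, -0.247]
ft_force: [0.0, 0.1, 1.2]
gripper_width: 0.0853
gripper_force: 0.0
```

```bash
python3 - <<'E'
from p2 import *
from h import *
show(); st=ctrl.read_state();q=st["joint_pos"];p0=st["eef_pos"];T0=R.from_quat(st["tool_rot"]);print("fk err",fk(q,L)[0]-p0)
walk(q,p0,T0,[(pre,Tg),(pg,Tg)])
E
```

```text
3.15 [0.4416 0.0555 0.2693] z_t [ 0.249  0.427 -0.869] q [-0.32 -0.35  2.21  0.54  1.22  1.6 ] F [0.  0.1 1.2] w 0.0853 0.0
fk err [ 0.01003211 -0.0036236  -0.00061987]
p [0.45  0.16  0.099] dp [  0.8  10.4 -17.1] rv [ 0.55  0.85 -0.81] err mm 0.0 margin 0.15 step 0.09 q [-0.3   0.03  2.42  0.95  1.17  2.32]
p [0.457 0.244 0.028] dp [ 0.7  8.4 -7.1] rv [0. 0. 0.] err mm 0.0 margin 0.1 step 0.02 q [-0.11  0.16  2.47  1.17  0.99  2.2 ]
```

>>> play_rows --steps '[{"dp": [0,0.5,-0.5],"rotation": [0.05,0.08,-0.08]},{"dp": [0,1,-1],"rotation": [0.1,0.16,-0.15]},{"dp": [0,1.5,-2],"rotation": [0.15,0.23,-0.22]},{"dp": [0,2,-3],"rotation": [0.2,0.31,-0.29]},{"dp": [0,3,-5],"rotation": [0.25,0.39,-0.37]},{"dp": [0,4,-7],"rotation": [0.3,0.46,-0.44]},{"dp": [0,5,-9],"rotation": [0.35,0.54,-0.52]},{"dp": [0,6.5,-11],"rotation": [0.4,0.62,-0.59]},{"dp": [0.3,8,-13],"rotation": [0.45,0.7,-0.66]},{"dp": [0.6,9,-15],"rotation": [0.5,0.77,-0.74]},{"dp": [0.8,10.4,-17],"rotation": [0.55,0.85,-0.81]},{"dp": [0.8,10.4,-17],"rotation": [0.55,0.85,-0.81]}]'

```text
t: 4.15
eef_pos: [0.4451, 0.1617, 0.0955]
tool_rot: [-0.61, 0.669, 0.291, 0.308]
ft_force: [-1.3, -0.1, -1.4]
gripper_width: 0.0856
gripper_force: 0.0
```

```bash
python3 - <<'E'
from p2 import *
from h import *
show(); st=ctrl.read_state();q=st["joint_pos"];p0=st["eef_pos"];T0=R.from_quat(st["tool_rot"])
im,d,c=grab("wrist"); save("w2.png",im); P=cloud(d,c)
m=(P[...,2]>.06)&(P[...,2]<.078)&(np.hypot(P[...,0]-.4557,P[...,1]-.227)<.05); s=P[m]; print(m.sum(),cv2.minEnclosingCircle(s[:,:2].astype(np.float32)) if m.any() else 0)
walk(q,p0,T0,[(pre,Tg),(pg,Tg)])
E
```

```text
4.15 [0.4451 0.1617 0.0955] z_t [ 0.057  0.766 -0.64 ] q [-0.3   0.16  2.3   0.95  1.17  2.32] F [-1.3 -0.1 -1.4] w 0.0856 0.0
3530 ((0.45648446679115295, 0.22639799118041992), 0.03549293428659439)
p [0.45  0.16  0.099] dp [ 0.5 -0.2  0.3] rv [-0.   -0.01 -0.  ] err mm 0.0 margin 0.15 step 0.12 q [-0.3   0.03  2.42  0.95  1.17  2.32]
p [0.457 0.244 0.028] dp [ 0.7  8.4 -7.1] rv [0. 0. 0.] err mm 0.0 margin 0.1 step 0.02 q [-0.11  0.16  2.47  1.17  0.99  2.2 ]
```

View pics/w2.png

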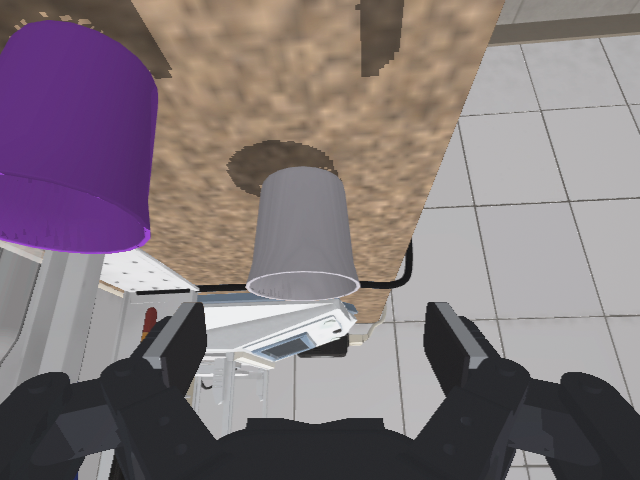

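The view from below shows the beaker centred near (303,230) between the fingers, with purple clear at the left. I'll advance along the tool axis.

>>> play_rows --steps '[{"dp": [1.0,0,0.3],"rotation": [0,0,0]},{"dp": [1.0,0,0.3],"rotation": [0,0,0]},{"dp": [1.1,2,-1.4],"rotation": [0,0,0]},{"dp": [1.2,4,-3.1],"rotation": [0,0,0]},{"dp": [1.3,6,-4.8],"rotation": [0,0,0]},{"dp": [1.3,7,-5.6],"rotation": [0,0,0]},{"dp": [1.3,8.1,-6.5],"rotation": [0,0,0]},{"dp": [1.3,8.1,-6.5],"rotation": [0,0,0]},{"dp": [1.3,8.1,-6.5],"rotation": [0,0,0]},{"dp": [1.3,8.1,-6.5],"rotation": [0,0,0]}]'

```text
t: 5.03
eef_pos: [0.4643, 0.2408, 0.0367]
tool_rot: [-0.613, 0.667, 0.286, 0.312]
ft_force: [0.8, -0.9, -0.0]
gripper_width: 0.0851
gripper_force: 0.0
```

```bash
python3 - <<'E'
from p2 import *
from h import *
show(); im,d,c=grab("top"); P=cloud(d,c); s=P[215:270,165:215].reshape(-1,3); s=s[(s[:,2]>.06)&(s[:,2]<.075)&(np.hypot(s[:,0]-.4557,s[:,1]-.227)<.045)]; print(len(s),s.mean(0))
print(pg)
E
```

```text
5.03 [0.4643 0.2408 0.0367] z_t [ 0.066  0.764 -0.641] q [-0.11  0.29  2.3   1.14  1.01  2.24] F [ 0.8 -0.9 -0. ] w 0.0851 0.0
140 [0.45066458 0.23588638 0.06742196]
[0.45716883 0.24378885 0.02785867]
```

>>> play_rows --steps '[{"dp": [-0.7,0,0],"rotation": [0,0,0]},{"dp": [-0.7,0.1,-0.5],"rotation": [0,0,0]},{"dp": [-0.7,0.1,-0.7],"rotation": [0,0,0]},{"dp": [-0.7,0.1,-0.7],"rotation": [0,0,0]},{"dp": [-0.7,0.1,-0.7],"rotation": [0,0,0]}]'

```text
t: 5.5
eef_pos: [0.4553, 0.2422, 0.0277]
tool_rot: [-0.612, 0.668, 0.288, 0.311]
ft_force: [0.4, -0.7, 0.5]
gripper_width: 0.0853
gripper_force: 0.0
```

```bash
python3 - <<'E'
from h import *
show(); im,d,c=grab("wrist"); save("w3.png",im); show()
E
```

```text
5.5 [0.4553 0.2422 0.0277] z_t [ 0.063  0.765 -0.641] q [-0.11  0.3   2.32  1.15  1.    2.22] F [ 0.4 -0.7  0.5] w 0.0853 0.0
5.55 [0.4555 0.2422 0.0278] z_t [ 0.063  0.765 -0.641] q [-0.11  0.3   2.32  1.15  1.    2.22] F [-0.1 -0.5 -0.4] w 0.0855 0.0
```

View pics/w3.png

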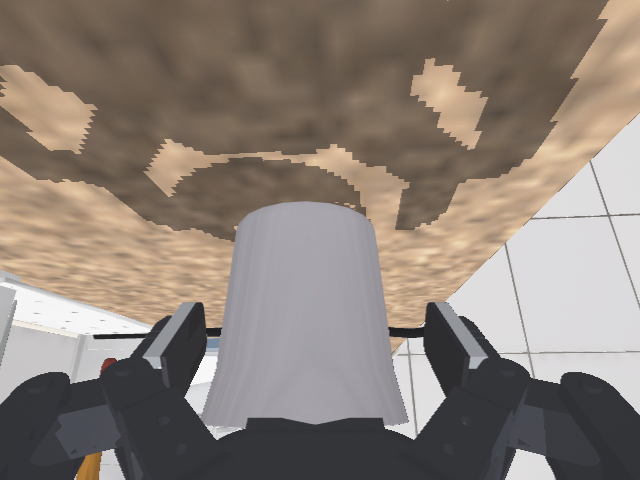

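The beaker sits centred between the open pads (body from 235 to 385, fingers at 205 and 425). Closing.

>>> play_rows --steps '[{"dp": [0,0,0],"rotation": [0,0,0]},{"dp": [0,0,0],"rotation": [0,0,0]},{"dp": [0,0,0],"rotation": [0,0,0]},{"dp": [0,0,0],"rotation": [0,0,0]},{"dp": [0,0,0],"rotation": [0,0,0]},{"dp": [0,0,0],"rotation": [0,0,0]},{"dp": [0,0,0],"rotation": [0,0,0]},{"dp": [0,0,0],"rotation": [0,0,0]}]' --claw 1 --grip_force 50

```text
t: 6.22
eef_pos: [0.4564, 0.2423, 0.0286]
tool_rot: [-0.612, 0.668, 0.287, 0.312]
ft_force: [0.8, -3.3, 5.3]
gripper_width: 0.0615
gripper_force: 50.5
```

>>> play_rows --steps '[{"dp": [0,0,0.5],"rotation": [0,0,0]},{"dp": [0,0,1],"rotation": [0,0,0]},{"dp": [0,0,1.5],"rotation": [0,0,0]},{"dp": [0,0,2.5],"rotation": [0,0,0]},{"dp": [0,0,3],"rotation": [0,0,0]},{"dp": [0,0,3],"rotation": [0,0,0]}]'

```text
t: 6.72
eef_pos: [0.4563, 0.2423, 0.0595]
tool_rot: [-0.613, 0.667, 0.287, 0.312]
ft_force: [0.6, -0.8, -2.2]
gripper_width: 0.0617
gripper_force: 52.4
```

```bash
python3 - <<'E'
from p2 import *
from h import *
show(); st=ctrl.read_state();q=st["joint_pos"];p0=st["eef_pos"];T0=R.from_quat(st["tool_rot"]);print("fk err",fk(q,L)[0]-p0)
im,d,c=grab("top"); P=cloud(d,c); s=P[205:270,155:225].reshape(-1,3); s=s[(s[:,2]>.085)&(s[:,2]<.112)&(np.hypot(s[:,0]-.4557,s[:,1]-.227)<.05)]; print(len(s),cv2.minEnclosingCircle(s[:,:2].astype(np.float32)),s[:,2].max())
C=bw(-.012,.03,.13); cc=np.array([.455,.227,.072])
w=[H(cc+[0,0,.03],85,40,-15),H(cc+[0.0,-.02,.11],80,40,-30),H([.47,-.1,.22],70,40,-40),H(C+[0,0,.09],55,40,-70),H(C,55,40,-80),H(C,55,36,-130),H(C,55,32,-180)]
walk(q,p0,T0,w)
E
```

```text
6.72 [0.4563 0.2423 0.0595] z_t [ 0.065  0.765 -0.641] q [-0.11  0.23  2.31  1.11  1.03  2.29] F [ 0.6 -0.8 -2.2] w 0.0617 52.372813122638036
fk err [ 0.06608245 -0.00785086 -0.00822276]
274 ((0.4545140564441681, 0.21682550013065338), 0.046133559197187424) 0.11060962207793978
p [0.456 0.244 0.088] dp [0.  0.2 2.8] rv [-0.02 -0.2   0.17] err mm 0.0 margin 0.12 step 0.14 q [-0.11  0.04  2.44  1.08  1.05  2.1 ]
p [0.458 0.224 0.168] dp [ 0.1 -2.   8. ] rv [-0.03 -0.2   0.08] err mm 0.0 margin 0.14 step 0.02 q [-0.15 -0.13  2.4   1.01  1.13  2.05]
p [ 0.476 -0.084  0.206] dp [  1.8 -30.8   3.8] rv [-0.03 -0.13 -0.06] err mm 0.0 margin 0.17 step 0.06 q [-0.76  0.03  2.17  0.79  1.44  1.71]
p [ 0.526 -0.307  0.206] dp [  5.  -22.3   0. ] rv [-0.18 -0.35  0.08] err mm 0.0 margin 0.42 step 0.04 q [-0.99  0.29  1.87  0.8   1.45  1.24]
p [ 0.526 -0.307  0.116] dp [ 0.  0. -9.] rv [-0.08 -0.11  0.11] err mm 0.0 margin 0.62 step 0.02 q [-0.99  0.38  1.95  0.82  1.34  0.95]
p [ 0.527 -0.307  0.117] dp [0.1 0.1 0.1] rv [-0.34 -0.6   0.54] err mm 0.0 margin 0.62 step 0.08 q [-1.01  0.41  1.94  0.86  1.38  0.03]
p [ 0.527 -0.306  0.118] dp [0.  0.1 0.1] rv [-0.36 -0.63  0.49] err mm 0.0 margin 0.62 step 0.08 q [-1.03  0.44  1.94  0.9   1.42 -0.88]
```

```bash
cat >> p2.py <<'E'
def rows(p0,T0,wps,base=None):
    b=base or (p0,T0)
    for p,T in wps: print(np.round((p-b[0])*100,1).tolist(),(T*b[1].inv()).as_rotvec().round(2).tolist())
E
cat > now.py <<'E'
from p2 import *
from h import *
st=ctrl.read_state();q=st["joint_pos"];p0=st["eef_pos"];T0=R.from_quat(st["tool_rot"])
E
python3 - <<'E'
from now import *
cc=np.array([.455,.227,.072])
rows(p0,T0,[H(cc+[0,0,.03],85,40,-10),H(cc+[0,-.01,.07],82,40,-20),H(cc+[0.0,-.03,.12],80,40,-30),H([.46,.1,.21],76,40,-35),H([.47,-.1,.22],70,40,-40),])
data=[([-1.33589,.264668,1.605257,-.00001,1.273676,-.0369],[.18105785,-.64957777,.23008232]),([-.88,-.48,2.18,.44,1.12,.56],[.4006,-.2369,.3274]),([-.08,-.94,2.57,.61,.75,.77],[.4047,.1288,.3093]),([-.32,-.35,2.21,.54,1.22,1.6],[.4416,.0555,.2693]),([-.3,.16,2.3,.95,1.17,2.32],[.4451,.1617,.0955]),([-.11,.3,2.32,1.15,1.,2.22],[.4555,.2422,.0278]),(q,p0)]
r=least_squares(lambda L:np.ravel([fk(a,L)[0]-b for a,b in data]),L);print(r.x.round(4),abs(r.fun).max())
E
```

```text
[0.0, 0.2, 2.9] [-0.01, -0.13, 0.11]
[0.1, -0.9, 6.9] [-0.03, -0.27, 0.17]
[0.2, -2.9, 11.9] [-0.05, -0.4, 0.25]
[0.8, -12.6, 13.7] [-0.08, -0.46, 0.24]
[2.0, -32.6, 14.7] [-0.12, -0.52, 0.19]
[0.2495 0.0024 0.5124 0.0007 0.5631 0.3479 0.0245] 0.002939543812837675
```

>>> play_rows --steps '[{"dp": [0,0.1,1.5],"rotation": [-0.01,-0.06,0.05]},{"dp": [0,0.2,3],"rotation": [-0.01,-0.13,0.11]},{"dp": [0.1,-0.3,5],"rotation": [-0.02,-0.2,0.14]},{"dp": [0.1,-0.9,7],"rotation": [-0.03,-0.27,0.17]},{"dp": [0.2,-1.9,9.5],"rotation": [-0.04,-0.33,0.21]},{"dp": [0.2,-2.9,12],"rotation": [-0.05,-0.4,0.25]},{"dp": [0.5,-5,13],"rotation": [-0.06,-0.42,0.24]},{"dp": [0.7,-7.5,13.5],"rotation": [-0.07,-0.44,0.24]},{"dp": [0.8,-10.5,13.7],"rotation": [-0.08,-0.46,0.24]},{"dp": [0.9,-13.5,14],"rotation": [-0.08,-0.46,0.24]},{"dp": [1.1,-16.5,14],"rotation": [-0.09,-0.48,0.23]},{"dp": [1.3,-19.5,14],"rotation": [-0.1,-0.49,0.22]}]'

```text
t: 7.77
eef_pos: [0.468, 0.046, 0.1979]
tool_rot: [0.747, -0.515, -0.129, -0.399]
ft_force: [-0.3, 0.8, -2.8]
gripper_width: 0.062
gripper_force: 52.5
```

```bash
sed -i 's/^L=.*/L=[.2495,.0024,.5124,.0007,.5631,.3479,.0245]/' kin.py; python3 - <<'E'
from now import *
show(); C=bw(-.012,.03,.13)
w=[H([.47,-.1,.22],70,40,-40),H([.485,-.2,.23],62,40,-55),H(C+[0,0,.09],55,40,-70),H(C,55,40,-80)]
rows(p0,T0,w)
walk(q,p0,T0,w+[H(C,55,36,-130),H(C,55,32,-180)],6)
E
```

```text
7.77 [0.468  0.046  0.1979] z_t [ 0.219  0.73  -0.648] q [-0.54 -0.02  2.23  0.86  1.33  1.84] F [-0.3  0.8 -2.8] w 0.062 52.47920268913731
[0.8, -13.0, 0.8] [-0.0, -0.03, -0.03]
[2.5, -23.1, 1.8] [-0.08, -0.22, 0.0]
[5.8, -35.3, 0.8] [-0.18, -0.39, 0.05]
[5.8, -35.3, -8.2] [-0.24, -0.51, 0.17]
p [ 0.476 -0.084  0.206] dp [  0.8 -13.    0.8] rv [-0.   -0.03 -0.03] err mm 0.0 margin 0.36 step 0.04 q [-0.76  0.1   2.1   0.78  1.45  1.72]
p [ 0.493 -0.185  0.216] dp [  1.7 -10.1   1. ] rv [-0.08 -0.18  0.03] err mm 0.0 margin 0.49 step 0.04 q [-0.9   0.17  1.99  0.79  1.46  1.48]
p [ 0.526 -0.307  0.206] dp [  3.3 -12.2  -1. ] rv [-0.1  -0.17  0.05] err mm 0.0 margin 0.61 step 0.04 q [-0.99  0.33  1.81  0.8   1.46  1.25]
p [ 0.526 -0.307  0.116] dp [ 0.  0. -9.] rv [-0.08 -0.11  0.11] err mm 0.0 margin 0.72 step 0.05 q [-0.99  0.44  1.85  0.81  1.36  0.97]
p [ 0.527 -0.307  0.117] dp [0.1 0.1 0.1] rv [-0.34 -0.6   0.54] err mm 0.0 margin 0.72 step 0.15 q [-1.01  0.48  1.84  0.86  1.4   0.06]
p [ 0.527 -0.306  0.118] dp [0.  0.1 0.1] rv [-0.36 -0.63  0.49] err mm 0.0 margin 0.72 step 0.15 q [-1.03  0.51  1.84  0.9   1.45 -0.85]
```

>>> play_rows --steps '[{"dp": [0.2,-3,0.2],"rotation": [0,-0.01,-0.01]},{"dp": [0.4,-6.5,0.4],"rotation": [0,-0.02,-0.02]},{"dp": [0.8,-10,0.8],"rotation": [0,-0.03,-0.03]},{"dp": [1.2,-13.5,1],"rotation": [-0.02,-0.07,-0.02]},{"dp": [1.7,-17,1.3],"rotation": [-0.04,-0.13,-0.01]},{"dp": [2.2,-20.5,1.6],"rotation": [-0.06,-0.18,0]},{"dp": [2.8,-24,1.8],"rotation": [-0.08,-0.23,0]},{"dp": [3.7,-27.5,1.5],"rotation": [-0.11,-0.28,0.02]},{"dp": [4.7,-31,1.2],"rotation": [-0.15,-0.33,0.04]},{"dp": [5.3,-33.5,1],"rotation": [-0.17,-0.37,0.05]},{"dp": [5.8,-35.3,0.8],"rotation": [-0.18,-0.39,0.05]},{"dp": [5.8,-35.3,0.8],"rotation": [-0.18,-0.39,0.05]}]'

```text
t: 8.77
eef_pos: [0.5268, -0.3093, 0.2047]
tool_rot: [0.803, -0.42, 0.055, -0.419]
ft_force: [-0.3, -0.6, -2.5]
gripper_width: 0.0615
gripper_force: 52.3
```

```bash
python3 - <<'E'
from now import *
show(); C=bw(-.012,.03,.132)
im,d,c=grab("scene"); save("s2.png",cv2.resize(im[170:370,220:500],None,fx=2.5,fy=2.5))
w=[H(C,55,40,-80)]+[H(C,55,40-i,-80-12.5*i) for i in range(1,9)]
rows(p0,T0,w)
print([clear(*x).round(3) for x in w])
E
```

```text
8.77 [ 0.5268 -0.3093  0.2047] z_t [ 0.441  0.627 -0.642] q [-0.99  0.34  1.8   0.8   1.46  1.26] F [-0.3 -0.6 -2.5] w 0.0615 52.298591728904285
[-0.1, 0.2, -8.7] [-0.08, -0.11, 0.12]
[-0.1, 0.2, -8.6] [-0.16, -0.26, 0.25]
[-0.1, 0.2, -8.6] [-0.25, -0.41, 0.39]
[-0.0, 0.2, -8.6] [-0.33, -0.56, 0.52]
[-0.0, 0.3, -8.6] [-0.42, -0.71, 0.65]
[-0.0, 0.3, -8.5] [-0.52, -0.87, 0.77]
[0.0, 0.3, -8.5] [-0.61, -1.02, 0.9]
[0.0, 0.3, -8.5] [-0.71, -1.17, 1.02]
[0.0, 0.3, -8.4] [-0.82, -1.33, 1.13]
[np.float64(-0.0), np.float64(-0.01), np.float64(-0.014), np.float64(0.02), np.float64(0.023), np.float64(0.021), np.float64(0.018), np.float64(0.017), np.float64(0.018)]
```

View pics/s2.png

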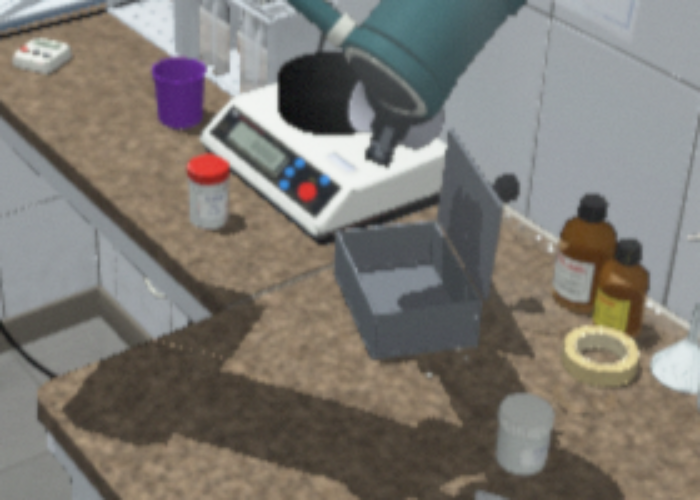

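```bash
python3 - <<'E'
from now import *
for dx in(-.012,-.022):
  for z in(.132,.15,.17):
    C=bw(dx,.03,z); print(dx,z,[clear(*H(C,55,40-i,-80-12.5*i)).round(3) for i in range(9)])
C=bw(-.012,.03,.132);p,T=H(C,55,38,-105);W=T.apply(pts)+p
for w,t in zip(W,pts):
    b=[(w[:2]-bc)@bx,(w[:2]-bc)@by]
    if w[2]<.11 or b[0]>.03: print(t,w.round(3),np.round(b,3))
E
```

```text
-0.012 0.132 [np.float64(-0.0), np.float64(-0.01), np.float64(-0.014), np.float64(0.02), np.float64(0.023), np.float64(0.021), np.float64(0.018), np.float64(0.017), np.float64(0.018)]
-0.012 0.15 [np.float64(0.001), np.float64(-0.008), np.float64(0.034), np.float64(0.028), np.float64(0.025), np.float64(0.023), np.float64(0.019), np.float64(0.018), np.float64(0.019)]
-0.012 0.17 [np.float64(0.055), np.float64(0.044), np.float64(0.036), np.float64(0.038), np.float64(0.03), np.float64(0.024), np.float64(0.021), np.float64(0.02), np.float64(0.021)]
-0.022 0.132 [np.float64(0.01), np.float64(0.0), np.float64(-0.004), np.float64(0.02), np.float64(0.023), np.float64(0.027), np.float64(0.028), np.float64(0.027), np.float64(0.028)]
-0.022 0.15 [np.float64(0.011), np.float64(0.002), np.float64(0.037), np.float64(0.038), np.float64(0.035), np.float64(0.033), np.float64(0.029), np.float64(0.028), np.float64(0.029)]
-0.022 0.17 [np.float64(0.058), np.float64(0.054), np.float64(0.046), np.float64(0.048), np.float64(0.04), np.float64(0.034), np.float64(0.031), np.float64(0.03), np.float64(0.031)]
[ 0.1  -0.03 -0.1 ] [ 0.573 -0.395  0.223] [ 0.069 -0.016]
[ 0.1  -0.03 -0.16] [ 0.546 -0.434  0.26 ] [ 0.058 -0.063]
[ 0.1   0.03 -0.1 ] [ 0.565 -0.433  0.178] [ 0.076 -0.055]
[ 0.1   0.03 -0.16] [ 0.538 -0.472  0.215] [ 0.066 -0.101]
[-0.013  0.048  0.   ] [ 0.509 -0.332  0.079] [-0.015  0.017]
[-0.013  0.048 -0.03 ] [ 0.495 -0.351  0.098] [-0.02  -0.006]
[0.013 0.048 0.   ] [ 0.532 -0.343  0.085] [0.01  0.016]
[ 0.013  0.048 -0.03 ] [ 0.518 -0.362  0.103] [ 0.005 -0.007]
```

```bash
python3 - <<'E'
from now import *
w=[H(bw(-.018,.03,z),55,40-(r-70)/14,-r) for r,z in((77,.20),(84,.19),(91,.18),(98,.172),(105,.165),(112,.155),(118,.147),(124,.14),(130,.135))]
rows(p0,T0,w);print([clear(*x).round(3) for x in w])
b=w[-1]; w=[H(bw(-.018,.03,z),55,40-(r-70)/14,-r) for r,z in((136,.134),(142,.134),(148,.134),(155,.134),(162,.134),(170,.134),(180,.134))]
print();rows(p0,T0,w,b);print([clear(*x).round(3) for x in w])
E
```

```text
[-0.6, 0.2, -1.9] [-0.05, -0.08, 0.08]
[-0.6, 0.2, -2.9] [-0.1, -0.17, 0.16]
[-0.6, 0.2, -3.9] [-0.15, -0.25, 0.23]
[-0.5, 0.2, -4.6] [-0.19, -0.33, 0.31]
[-0.5, 0.3, -5.3] [-0.24, -0.42, 0.38]
[-0.5, 0.3, -6.3] [-0.29, -0.5, 0.46]
[-0.5, 0.3, -7.1] [-0.34, -0.57, 0.52]
[-0.5, 0.3, -7.8] [-0.38, -0.65, 0.58]
[-0.5, 0.3, -8.3] [-0.42, -0.72, 0.64]
[np.float64(0.079), np.float64(0.072), np.float64(0.052), np.float64(0.046), np.float64(0.041), np.float64(0.037), np.float64(0.034), np.float64(0.029), np.float64(0.026)]

[0.0, 0.0, -0.1] [-0.04, -0.07, 0.06]
[0.0, 0.0, -0.1] [-0.09, -0.15, 0.12]
[0.0, 0.0, -0.1] [-0.13, -0.22, 0.18]
[0.0, 0.0, -0.0] [-0.18, -0.31, 0.25]
[0.0, 0.0, -0.0] [-0.23, -0.4, 0.32]
[0.0, 0.1, -0.0] [-0.29, -0.5, 0.39]
[0.0, 0.1, 0.0] [-0.37, -0.63, 0.49]
[np.float64(0.026), np.float64(0.028), np.float64(0.026), np.float64(0.024), np.float64(0.023), np.float64(0.023), np.float64(0.024)]
```

>>> play_rows --steps '[{"dp": [-0.6,0.2,-1.9],"rotation": [-0.05,-0.08,0.08]},{"dp": [-0.6,0.2,-2.9],"rotation": [-0.1,-0.17,0.16]},{"dp": [-0.6,0.2,-3.9],"rotation": [-0.15,-0.25,0.23]},{"dp": [-0.5,0.2,-4.6],"rotation": [-0.19,-0.33,0.31]},{"dp": [-0.5,0.3,-5.3],"rotation": [-0.24,-0.42,0.38]},{"dp": [-0.5,0.3,-6.3],"rotation": [-0.29,-0.5,0.46]},{"dp": [-0.5,0.3,-7.1],"rotation": [-0.34,-0.57,0.52]},{"dp": [-0.5,0.3,-7.8],"rotation": [-0.38,-0.65,0.58]},{"dp": [-0.5,0.3,-8.3],"rotation": [-0.42,-0.72,0.64]}]'

```text
t: 9.57
eef_pos: [0.5208, -0.3008, 0.122]
tool_rot: [0.888, 0.04, 0.279, -0.364]
ft_force: [-0.5, 0.2, -2.5]
gripper_width: 0.0618
gripper_force: 52.3
```

>>> play_rows --steps '[{"dp": [0,0,0],"rotation": [-0.04,-0.07,0.06]},{"dp": [0,0,0],"rotation": [-0.09,-0.15,0.12]},{"dp": [0,0,0],"rotation": [-0.13,-0.22,0.18]},{"dp": [0,0,0],"rotation": [-0.18,-0.31,0.25]},{"dp": [0,0,0],"rotation": [-0.23,-0.4,0.32]},{"dp": [0,0,0],"rotation": [-0.29,-0.5,0.39]},{"dp": [0,0,0],"rotation": [-0.37,-0.63,0.49]},{"dp": [0,0,0],"rotation": [-0.37,-0.63,0.49]},{"dp": [0,0,0],"rotation": [-0.37,-0.63,0.49]},{"dp": [0,0,0],"rotation": [-0.37,-0.63,0.49]}]'

```text
t: 10.4
eef_pos: [0.5215, -0.3017, 0.1232]
tool_rot: [0.775, 0.405, 0.43, -0.225]
ft_force: [1.1, -0.3, -1.5]
gripper_width: 0.0617
gripper_force: 52.9
```

```bash
python3 - <<'E'
from now import *
show(); a=(T0*Tg.inv()).apply([0,0,1]); print("cup axis",a.round(3), "tilt",np.degrees(np.arccos(a[2])))
im,d,c=grab("wrist"); save("w4.png",im)
E
```

```text
10.4 [ 0.5215 -0.3017  0.1232] z_t [ 0.484  0.696 -0.53 ] q [-1.03  0.49  1.85  0.89  1.45 -0.85] F [ 1.1 -0.3 -1.5] w 0.0617 52.852598279714584
cup axis [-0.543 -0.781 -0.309] tilt 108.01751211720911
```

View pics/w4.png

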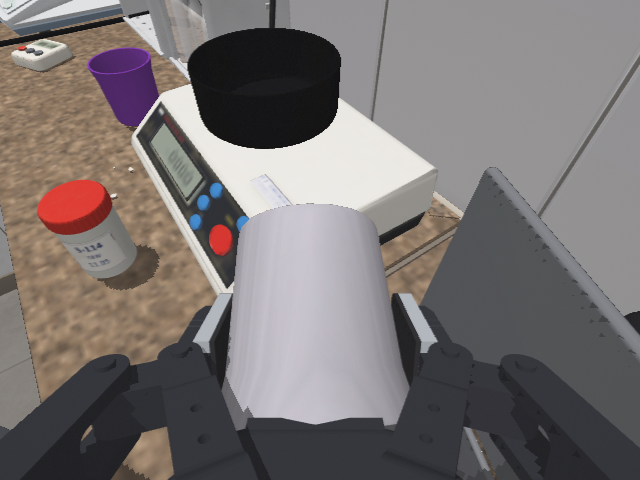

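The beaker is tipped over the box at about 108°, clear of the lid and scale. I'll tip a little further and dwell.

>>> play_rows --steps '[{"dp": [0,0,0.3],"rotation": [0.07,-0.05,0]},{"dp": [0,0,0.6],"rotation": [0.14,-0.1,0]},{"dp": [0,0,0.6],"rotation": [0.14,-0.1,0]},{"dp": [0,0,0.6],"rotation": [0.14,-0.1,0]},{"dp": [0,0,0.6],"rotation": [0.14,-0.1,0]},{"dp": [0,0,0.6],"rotation": [0.14,-0.1,0]},{"dp": [0,0,0.6],"rotation": [0.14,-0.1,0]},{"dp": [0,0,0.6],"rotation": [0.14,-0.1,0]},{"dp": [0,0,0.6],"rotation": [0.14,-0.1,0]},{"dp": [0,0,0.6],"rotation": [0.14,-0.1,0]}]'

```text
t: 11.28
eef_pos: [0.5217, -0.3027, 0.1294]
tool_rot: [0.735, 0.385, 0.495, -0.257]
ft_force: [-0.5, -0.3, -1.7]
gripper_width: 0.0617
gripper_force: 52.8
```

```bash
python3 - <<'E'
from now import *
show(); 
fz=[]
for i in range(4):
    im,d,c=grab("top" if i%2 else "scene"); fz.append(ctrl.read_state()["ft_force"][2])
    if i==0: save("s5.png",im)
    if i==1: save("t5.png",im); P=cloud(d,c); hs=cv2.cvtColor(im,cv2.COLOR_RGB2HSV)
print(np.round(fz,2))
# white blobs seen in box / around
im=cv2.imread("pics/s5.png"); t=cv2.imread("pics/t5.png")
cv2.imwrite("pics/mix5.png",np.vstack([cv2.resize(im[200:340,280:480],(560,392))[:300],cv2.resize(t[170:270,350:530],(560,300))]))
E
```

```text
11.28 [ 0.5217 -0.3027  0.1294] z_t [ 0.53   0.759 -0.378] q [-1.07  0.58  1.83  0.98  1.57 -0.93] F [-0.5 -0.3 -1.7] w 0.0617 52.80442125687841
[-0.84 -0.9  -0.83 -1.02]
```

View pics/mix5.png

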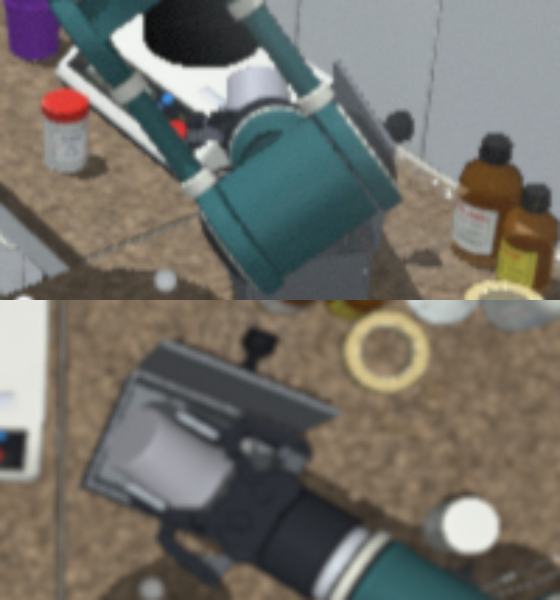

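The top view shows a white ball outside the box at about (398,266), and the scene view shows perhaps a second one at the crop's edge. The weight says the beaker is empty. I'll locate the stray balls and check whether they are moving.

```bash
cat > balls.py <<'E'
from h import *
def balls(n,zl=.006,zh=.03,ref=None):
    im,d,c=grab(n); P=cloud(d,c); hsv=cv2.cvtColor(im,cv2.COLOR_RGB2HSV)
    m=((P[...,2]>zl)&(P[...,2]<zh)&(hsv[...,1]<45)&(hsv[...,2]>90)&(P[...,0]>.2)&(P[...,0]<.75)&(P[...,1]>-.9)&(P[...,1]<.5)).astype(np.uint8)
    k,lab,s,ce=cv2.connectedComponentsWithStats(m)
    for i in range(1,k):
        if s[i,4]>=6: print(n,ce[i].round(0),s[i,2:5],np.nanmean(P[lab==i],0).round(4),im[lab==i].mean(0).round(0))
E
python3 - <<'E'
from balls import *
print(ctrl.read_state()["t"]); balls("top"); print(ctrl.read_state()["t"]); balls("top"); balls("scene"); print(ctrl.read_state()["t"])
E
```

```text
11.4833
top [197. 140.] [ 9  3 17] [0.7377 0.2229 0.0197] [126. 128. 128.]
top [150. 141.] [ 9  3 11] [0.7361 0.3523 0.0092] [142. 141. 135.]
top [162. 142.] [ 8  3 13] [0.7357 0.3196 0.0094] [132. 130. 124.]
top [211. 141.] [ 9  2 17] [0.738  0.1838 0.0187] [130. 132. 132.]
top [238. 141.] [ 9  4 21] [0.7379 0.112  0.0183] [130. 132. 130.]
top [248. 141.] [4 3 8] [0.7373 0.0827 0.0171] [132. 134. 132.]
top [398. 142.] [276   7 608] [ 0.7379 -0.3249  0.0173] [122. 123. 121.]
top [576. 144.] [ 70   5 144] [ 0.7387 -0.8087  0.018 ] [121. 122. 121.]
top [213. 152.] [ 5  5 11] [0.709  0.1805 0.0076] [183. 186. 186.]
top [238. 155.] [10 10 54] [0.6995 0.1113 0.0111] [195. 201. 202.]
top [109. 156.] [ 5  8 22] [0.694  0.4611 0.0179] [112. 114. 115.]
top [123. 157.] [ 9  9 44] [0.6936 0.4263 0.0081] [199. 204. 206.]
top [138. 157.] [ 6  9 28] [0.6929 0.3866 0.008 ] [194. 199. 201.]
top [151. 157.] [10  9 40] [0.6927 0.3513 0.0083] [195. 200. 201.]
top [162. 157.] [ 7  9 35] [0.6946 0.3193 0.0081] [199. 204. 205.]
top [197. 156.] [10  7 26] [0.6967 0.2217 0.0148] [182. 187. 188.]
top [224. 1
[... 7768 characters left out ...]
  5 13] [ 0.4247 -0.657   0.0078] [116. 118. 118.]
scene [445. 379.] [4 3 6] [ 0.4306 -0.6702  0.0068] [124. 124. 124.]
scene [443. 383.] [ 9  4 11] [ 0.4186 -0.6771  0.0081] [110. 109. 108.]
scene [452. 382.] [7 4 8] [ 0.4358 -0.6856  0.0066] [153. 149. 145.]
scene [386. 413.] [50 40 68] [ 0.2651 -0.6775  0.0128] [108. 108. 110.]
scene [455. 402.] [26 18 30] [ 0.3968 -0.7313  0.0132] [108. 108. 112.]
scene [438. 419.] [  54   42 1043] [ 0.3383 -0.7439  0.0129] [226. 230. 230.]
scene [479. 419.] [19 13 21] [ 0.406  -0.7878  0.013 ] [116. 114. 116.]
scene [479. 435.] [6 6 7] [ 0.3804 -0.8104  0.0074] [100. 108. 114.]
scene [442. 470.] [5 5 6] [ 0.2689 -0.8287  0.0079] [112. 117. 118.]
11.6333
```

Two balls lie at rest outside, at (0.400,−0.328) and (0.275,−0.293). I'll stand the beaker back at its old spot first, then fetch both balls and drop them in the box.

```bash
python3 - <<'E'
from now import *
c0=bw(-.018,.03,.134)
w=[H(bw(-.018,.03,z),55,36,-r) for r,z in((174,.14),(168,.145),(162,.15),(155,.155),(148,.16),(141,.165),(134,.17),(127,.18),(120,.19),(113,.2),(106,.21),(99,.22))]
rows(p0,T0,w);print([clear(*x).round(3) for x in w]); b=w[-1]
A=np.array(bw(-.018,.03,.22)); B=np.array([.462,.1,.20])
w=[H(A+(B-A)*i/12,55+20*i/12,40,-99+5.5*i) for i in range(1,13)]
print();rows(p0,T0,w,b);print([clear(*x).round(3) for x in w])
walk(q,p0,T0,[b]+w[3::4]+[H([.456,.21,.15],82,40,-15),H([.456,.228,.06],85,40,0)],6)
E
```

```text
[-0.1, -0.2, -0.2] [-0.14, 0.22, -0.05]
[-0.1, -0.2, 0.3] [-0.09, 0.29, -0.11]
[-0.1, -0.2, 0.8] [-0.04, 0.37, -0.16]
[-0.1, -0.2, 1.3] [0.03, 0.45, -0.22]
[-0.1, -0.2, 1.8] [0.09, 0.54, -0.28]
[-0.1, -0.2, 2.3] [0.15, 0.62, -0.33]
[-0.1, -0.2, 2.8] [0.22, 0.71, -0.39]
[-0.1, -0.2, 3.8] [0.28, 0.8, -0.45]
[-0.1, -0.2, 4.8] [0.35, 0.88, -0.51]
[-0.1, -0.2, 5.8] [0.41, 0.96, -0.57]
[-0.1, -0.2, 6.8] [0.48, 1.05, -0.63]
[-0.1, -0.2, 7.8] [0.55, 1.13, -0.69]
[np.float64(0.023), np.float64(0.024), np.float64(0.024), np.float64(0.026), np.float64(0.028), np.float64(0.031), np.float64(0.034), np.float64(0.039), np.float64(0.044), np.float64(0.049), np.float64(0.055), np.float64(0.061)]

[-0.5, 3.4, -0.3] [-0.02, 0.1, -0.03]
[-0.9, 7.0, -0.5] [0.02, 0.16, -0.06]
[-1.4, 10.5, -0.6] [0.06, 0.23, -0.09]
[-1.8, 14.0, -0.8] [0.1, 0.29, -0.12]
[-2.3, 17.5, -1.0] [0.13, 0.36, -0.15]
[-2.7, 21.0, -1.1] [0.17, 0.43, -0.18]
[-3.2, 24.5, -1.3] [0.2, 0.49, -0.21]
[-3.7, 28.0, -1.5] [0.23, 0.56, -0.25]
[-4.1, 31.5, -1.6] [0.25, 0.63, -0.28]
[-4.6, 35.0, -1.8] [0.28, 0.7, -0.31]
[-5.0, 38.6, -2.0] [0.3, 0
[... 415 characters left out ...]
.71]
p [ 0.503 -0.164  0.199] dp [-1.8 14.  -0.8] rv [ 0.1   0.29 -0.12] err mm 0.0 margin 0.55 step 0.07 q [-0.86  0.18  2.02  0.81  1.41  1.1 ]
p [ 0.484 -0.024  0.193] dp [-1.8 14.  -0.7] rv [ 0.12  0.27 -0.13] err mm 0.0 margin 0.39 step 0.07 q [-0.67  0.05  2.18  0.85  1.35  1.5 ]
p [0.466 0.116 0.186] dp [-1.8 14.  -0.7] rv [ 0.09  0.28 -0.13] err mm 0.0 margin 0.28 step 0.08 q [-0.4  -0.04  2.29  0.93  1.25  1.95]
p [0.458 0.227 0.136] dp [-0.8 11.  -5. ] rv [ 0.05  0.24 -0.08] err mm 0.0 margin 0.26 step 0.05 q [-0.15  0.05  2.31  1.04  1.1   2.22]
p [0.457 0.245 0.046] dp [-0.1  1.8 -9. ] rv [ 0.02  0.2  -0.12] err mm 0.0 margin 0.25 step 0.04 q [-0.1   0.26  2.32  1.14  1.01  2.26]
```

>>> play_rows --steps '[{"dp": [-0.1,-0.2,0],"rotation": [-0.07,0.11,-0.03]},{"dp": [-0.1,-0.2,0],"rotation": [-0.14,0.22,-0.05]},{"dp": [-0.1,-0.2,0.3],"rotation": [-0.09,0.29,-0.11]},{"dp": [-0.1,-0.2,0.8],"rotation": [-0.04,0.37,-0.16]},{"dp": [-0.1,-0.2,1.3],"rotation": [0.03,0.45,-0.22]},{"dp": [-0.1,-0.2,1.8],"rotation": [0.09,0.54,-0.28]},{"dp": [-0.1,-0.2,2.8],"rotation": [0.15,0.62,-0.33]},{"dp": [-0.1,-0.2,3.8],"rotation": [0.22,0.71,-0.39]},{"dp": [-0.1,-0.2,4.8],"rotation": [0.28,0.8,-0.45]},{"dp": [-0.1,-0.2,5.8],"rotation": [0.35,0.88,-0.51]},{"dp": [-0.1,-0.2,6.8],"rotation": [0.41,0.96,-0.57]},{"dp": [-0.1,-0.2,7.8],"rotation": [0.48,1.05,-0.63]}]'

```text
t: 12.63
eef_pos: [0.5203, -0.3044, 0.2074]
tool_rot: [0.879, -0.147, 0.194, -0.411]
ft_force: [-0.8, 0.3, -1.5]
gripper_width: 0.0616
gripper_force: 52.7
```

>>> play_rows --steps '[{"dp": [-0.5,3.4,0],"rotation": [0.05,0.09,-0.06]},{"dp": [-0.9,7,0],"rotation": [0.1,0.18,-0.11]},{"dp": [-1.4,10.5,-0.3],"rotation": [0.14,0.27,-0.15]},{"dp": [-1.8,14,-0.5],"rotation": [0.18,0.36,-0.18]},{"dp": [-2.3,17.5,-0.7],"rotation": [0.21,0.44,-0.21]},{"dp": [-2.7,21,-1],"rotation": [0.25,0.52,-0.24]},{"dp": [-3.2,24.5,-1.3],"rotation": [0.28,0.59,-0.27]},{"dp": [-3.7,28,-1.5],"rotation": [0.3,0.66,-0.31]},{"dp": [-4.1,31.5,-1.6],"rotation": [0.32,0.72,-0.34]},{"dp": [-4.6,35,-1.8],"rotation": [0.35,0.79,-0.37]},{"dp": [-5,38.6,-2],"rotation": [0.37,0.85,-0.41]},{"dp": [-5.5,42,-2.1],"rotation": [0.39,0.92,-0.44]}]'

```text
t: 13.63
eef_pos: [0.4645, 0.1172, 0.1859]
tool_rot: [0.73, -0.524, -0.16, -0.409]
ft_force: [0.5, 0.6, -1.1]
gripper_width: 0.0615
gripper_force: 52.8
```

```bash
python3 - <<'E'
from now import *
show()
# original grasp pose measured: p (.4564,.2423,.0286), q (-.612,.668,.287,.312)
Tr=R.from_quat([-.612,.668,.287,.312]); pr=np.array([.4564,.2423,.0286])
rows(p0,T0,[(pr+[0,-.01,.11],Tr),(pr+[0,0,.04],Tr),(pr+[0,0,.002],Tr)])
walk(q,p0,T0,[(pr+[0,-.01,.11],Tr),(pr+[0,0,.002],Tr)],6)
E
```

```text
13.63 [0.4645 0.1172 0.1859] z_t [ 0.195  0.764 -0.615] q [-0.42 -0.02  2.29  0.95  1.27  1.91] F [ 0.5  0.6 -1.1] w 0.0615 52.79859682166716
[-0.8, 11.5, -4.7] [0.04, 0.45, -0.2]
[-0.8, 12.5, -11.7] [0.04, 0.45, -0.2]
[-0.8, 12.5, -15.5] [0.04, 0.45, -0.2]
p [0.456 0.232 0.139] dp [-0.8 11.5 -4.7] rv [ 0.04  0.45 -0.2 ] err mm 0.0 margin 0.08 step 0.1 q [-0.13  0.07  2.29  1.01  1.13  2.47]
p [0.456 0.242 0.031] dp [  0.    1.  -10.8] rv [0. 0. 0.] err mm 0.0 margin 0.12 step 0.04 q [-0.11  0.29  2.32  1.15  1.    2.22]
```

>>> play_rows --steps '[{"dp": [-0.2,3,-1.2],"rotation": [0.01,0.1,-0.05]},{"dp": [-0.4,6,-2.4],"rotation": [0.02,0.2,-0.1]},{"dp": [-0.6,9,-3.6],"rotation": [0.03,0.3,-0.14]},{"dp": [-0.8,11,-4.7],"rotation": [0.04,0.4,-0.18]},{"dp": [-0.8,11.8,-6.5],"rotation": [0.04,0.45,-0.2]},{"dp": [-0.8,12.2,-9],"rotation": [0.04,0.45,-0.2]},{"dp": [-0.8,12.5,-11.5],"rotation": [0.04,0.45,-0.2]},{"dp": [-0.8,12.5,-13],"rotation": [0.04,0.45,-0.2]},{"dp": [-0.8,12.5,-14],"rotation": [0.04,0.45,-0.2]},{"dp": [-0.8,12.5,-14.7],"rotation": [0.04,0.45,-0.2]},{"dp": [-0.8,12.5,-15],"rotation": [0.04,0.45,-0.2]},{"dp": [-0.8,12.5,-15],"rotation": [0.04,0.45,-0.2]}]'

```text
t: 14.63
eef_pos: [0.4577, 0.2401, 0.0359]
tool_rot: [-0.613, 0.668, 0.287, 0.31]
ft_force: [-0.8, 0.2, -1.6]
gripper_width: 0.0619
gripper_force: 52.9
```

```bash
python3 - <<'E'
from now import *
show(); Tr=R.from_quat([-.612,.668,.287,.312]); pr=np.array([.4564,.2423,.0286]); rows(p0,T0,[(pr,Tr)])
a=(T0*Tr.inv()).apply([0,0,1]); print("tilt deg",np.degrees(np.arccos(a[2])))
E
```

```text
14.63 [0.4577 0.2401 0.0359] z_t [ 0.063  0.763 -0.643] q [-0.11  0.28  2.31  1.14  1.01  2.24] F [-0.8  0.2 -1.6] w 0.0619 52.9414998050197
[-0.1, 0.2, -0.7] [0.0, -0.0, -0.0]
tilt deg 0.17533502205368903
```

>>> play_rows --steps '[{"dp": [0,0,-0.2],"rotation": [0,0,0]},{"dp": [0,0,-0.4],"rotation": [0,0,0]},{"dp": [0,0,-0.6],"rotation": [0,0,0]},{"dp": [0,0,-0.7],"rotation": [0,0,0]},{"dp": [0,0,-0.7],"rotation": [0,0,0]}]'

```text
t: 15.05
eef_pos: [0.4577, 0.2402, 0.0291]
tool_rot: [-0.613, 0.668, 0.286, 0.31]
ft_force: [0.5, 0.3, -1.3]
gripper_width: 0.0619
gripper_force: 52.9
```

>>> play_rows --steps '[{"dp": [0,0,0],"rotation": [0,0,0]},{"dp": [0,0,0],"rotation": [0,0,0]},{"dp": [0,0,0],"rotation": [0,0,0]},{"dp": [0,0,0],"rotation": [0,0,0]},{"dp": [0,0,0],"rotation": [0,0,0]},{"dp": [0,0,0],"rotation": [0,0,0]}]' --claw -1

```text
t: 15.55
eef_pos: [0.4576, 0.2403, 0.0291]
tool_rot: [-0.613, 0.668, 0.287, 0.31]
ft_force: [0.0, 0.1, 0.3]
gripper_width: 0.0859
gripper_force: 0.0
```

```bash
python3 - <<'E'
from now import *
show()
A=np.array([.400,-.328]);B=np.array([.275,-.2925])
pre2=p0-.12*T0.as_matrix()[:,2]
up=pre2+[0,-.05,.12]
print("retract",((pre2-p0)*100).round(1),((up-p0)*100).round(1))
k,qr,m=ik(pre2,T0,[q]);k,qu,m=ik(up,T0,[qr]);print(qu.round(2))
# tool-down over balls: closing line choices; from j6 ~2.3
for n,b in(("A",A),("B",B)):
  for yaw in range(-180,180,30):
    T=R.from_euler("z",yaw,degrees=True)*R.from_quat([1,0,0,0])
    o=[]
    for z in(.012,.15):
      k,qq,m=ik(np.r_[b,z],T,[[-.8,-.1,2.2,.0,1.1,0],[-.8,-.1,2.2,.0,1.1,1.5],[-.8,-.1,2.2,.0,1.1,-1.5]]); o.append((k[0],round(m,2),qq.round(2).tolist()))
    if not o[0][0] and not o[1][0]: print(n,yaw,o[0][1:],o[1][1])
E
```

```text
15.55 [0.4576 0.2403 0.0291] z_t [ 0.063  0.763 -0.643] q [-0.11  0.3   2.31  1.14  1.    2.22] F [0.  0.1 0.3] w 0.0859 0.0
retract [-0.8 -9.2  7.7] [ -0.8 -14.2  19.7]
[-0.42 -0.02  2.18  0.82  1.43  2.49]
A -180 (np.float64(0.25), [-0.73, 0.21, 2.12, -0.0, 0.81, -2.3]) 0.25
A -90 (np.float64(0.14), [-0.73, 0.21, 2.12, 0.0, 0.81, 2.41]) 0.14
A -60 (np.float64(0.45), [-0.73, 0.21, 2.12, 0.0, 0.81, 1.88]) 0.55
A -30 (np.float64(0.45), [-0.73, 0.21, 2.12, -0.0, 0.81, 1.36]) 0.55
A 0 (np.float64(0.45), [-0.73, 0.21, 2.12, -0.0, 0.81, 0.84]) 0.55
A 30 (np.float64(0.45), [-0.73, 0.21, 2.12, 0.0, 0.81, 0.31]) 0.55
A 60 (np.float64(0.45), [-0.73, 0.21, 2.12, -0.0, 0.81, -0.21]) 0.55
A 90 (np.float64(0.45), [-0.73, 0.21, 2.12, 0.0, 0.81, -0.73]) 0.55
A 120 (np.float64(0.45), [-0.73, 0.21, 2.12, 0.0, 0.81, -1.26]) 0.55
A 150 (np.float64(0.45), [-0.73, 0.21, 2.12, -0.0, 0.81, -1.78]) 0.55
B -180 (np.float64(0.1), [-0.88, 0.01, 2.36, -0.0, 0.78, -2.45]) 0.1
B -90 (np.float64(0.21), [-0.88, 0.01, 2.36, 0.0, 0.78, 2.26]) 0.29
B -60 (np.float64(0.21), [-0.88, 0.01, 2.36, -0.0, 0.78, 1.74]) 0.33
B -30 (np.float64(0.21), [-0.88, 0.01, 2.36, -0.0, 0.78, 1.22]) 0.33
B 0 (np.float64(0.21), [-0.88, 0.01, 2.36, -0.0, 0.78, 0.69]) 0.33
B 30 (np.float64(0.21), [-0.88, 0.01, 2.36, -0.0, 0.78, 0.17]) 0.33
B 60 (np.float64(0.21), [-0.88, 0.01, 2.36, -0.0, 0.78, -0.35]) 0.33
B 90 (np.float64(0.21), [-0.88, 0.01, 2.36, -0.0, 0.78, -0.88]) 0.33
B 120 (np.float64(0.21), [-0.88, 0.01, 2.36, -0.0, 0.78, -1.4]) 0.33
B 150 (np.float64(0.21), [-0.88, 0.01, 2.36, -0.0, 0.78, -1.92]) 0.33
```

>>> play_rows --steps '[{"dp": [-0.2,-2.3,1.9],"rotation": [0,0,0]},{"dp": [-0.4,-4.6,3.8],"rotation": [0,0,0]},{"dp": [-0.6,-6.9,5.8],"rotation": [0,0,0]},{"dp": [-0.8,-9.2,7.7],"rotation": [0,0,0]},{"dp": [-0.8,-11,10.5],"rotation": [0,0,0]},{"dp": [-0.8,-12.5,14],"rotation": [0,0,0]},{"dp": [-0.8,-14.2,17],"rotation": [0,0,0]},{"dp": [-0.8,-15,19],"rotation": [0,0,0]},{"dp": [-0.8,-15,19],"rotation": [0,0,0]}]'

```text
t: 16.3
eef_pos: [0.4527, 0.0879, 0.2237]
tool_rot: [-0.614, 0.667, 0.282, 0.313]
ft_force: [0.7, -0.2, 0.8]
gripper_width: 0.0852
gripper_force: 0.0
```

```bash
python3 - <<'E'
from now import *
show(); im,d,c=grab("top"); P=cloud(d,c); s=P[215:270,165:215].reshape(-1,3); s=s[(s[:,2]>.06)&(s[:,2]<.078)]; print("cup",len(s),cv2.minEnclosingCircle(s[:,:2].astype(np.float32)))
save("t6.png",im); cv2.imwrite("pics/t6c.png",cv2.resize(im[175:330,120:520,::-1],(800,310)))
for n,(x,y) in dict(A=(.4,-.328),B=(.275,-.2925)).items():
    s=P[(np.hypot(P[...,0]-x,P[...,1]-y)<.03)&(P[...,2]>.008)]; print(n,len(s),s.mean(0) if len(s) else 0)
T=R.from_euler("z",-22,degrees=True)*R.from_quat([1,0,0,0])
w=[(np.r_[.45,-.12,.25],R.from_euler("z",20,degrees=True)*T),(np.r_[.40,-.328,.14],T),(np.r_[.40,-.328,.005],T)]
walk(q,p0,T0,w,8)
rows(p0,T0,w[:2])
E
```

```text
16.3 [0.4527 0.0879 0.2237] z_t [ 0.07   0.761 -0.645] q [-0.45 -0.01  2.17  0.81  1.43  2.47] F [ 0.7 -0.2  0.8] w 0.0852 0.0
cup 152 ((0.4564177095890045, 0.2240471988916397), 0.03517495095729828)
A 43 [ 0.40108873 -0.32523885  0.01721932]
B 41 [ 0.27555815 -0.29030443  0.01729827]
p [ 0.45 -0.12  0.25] dp [ -0.3 -20.8   2.6] rv [-0.73 -0.64  1.51] err mm 0.0 margin 0.21 step 0.17 q [-0.31 -0.15  2.01 -0.    1.29  1.29]
p [ 0.4   -0.328  0.14 ] dp [ -5.  -20.8 -11. ] rv [ 0.    0.   -0.35] err mm 0.0 margin 0.52 step 0.06 q [-0.73  0.04  2.03  0.    1.06  1.22]
p [ 0.4   -0.328  0.005] dp [  0.    0.  -13.5] rv [0. 0. 0.] err mm 0.0 margin 0.44 step 0.03 q [-0.73  0.22  2.13 -0.    0.79  1.22]
[-0.3, -20.8, 2.6] [-0.73, -0.64, 1.51]
[-5.3, -41.6, -8.4] [-0.79, -0.48, 1.18]
```

View pics/t6c.png

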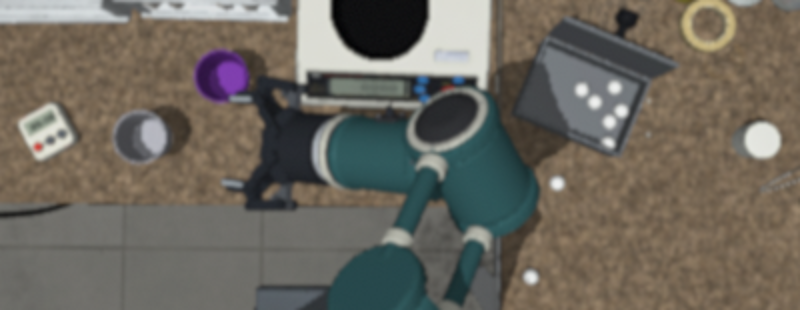

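The view shows six balls in the box, the empty beaker standing at (142,135), and two strays at (557,183) and (531,277).

>>> play_rows --steps '[{"dp": [0,-3,1],"rotation": [-0.05,-0.04,0.1]},{"dp": [-0.5,-6,2],"rotation": [-0.1,-0.08,0.19]},{"dp": [-1,-9,3],"rotation": [-0.17,-0.12,0.28]},{"dp": [-1.5,-12,3],"rotation": [-0.23,-0.16,0.37]},{"dp": [-2,-16,3],"rotation": [-0.3,-0.2,0.46]},{"dp": [-2.5,-20,3],"rotation": [-0.36,-0.24,0.55]},{"dp": [-3,-24,2],"rotation": [-0.43,-0.28,0.65]},{"dp": [-3.5,-28,1],"rotation": [-0.5,-0.32,0.75]},{"dp": [-4,-32,-1],"rotation": [-0.57,-0.36,0.85]},{"dp": [-4.5,-35,-2],"rotation": [-0.65,-0.4,0.96]},{"dp": [-5,-38,-3],"rotation": [-0.72,-0.44,1.07]},{"dp": [-5.3,-41.5,-5],"rotation": [-0.79,-0.48,1.18]}]'

```text
t: 17.35
eef_pos: [0.3968, -0.3254, 0.1683]
tool_rot: [0.977, -0.211, -0.011, -0.009]
ft_force: [1.3, -0.2, 0.1]
gripper_width: 0.0853
gripper_force: 0.0
```

```bash
python3 - <<'E'
from now import *
show(); T=R.from_euler("z",-22,degrees=True)*R.from_quat([1,0,0,0])
im,d,c=grab("wrist"); P=cloud(d,c)
s=P[(np.hypot(P[...,0]-.4,P[...,1]+.328)<.03)&(P[...,2]>.006)&(P[...,2]<.03)]; print(len(s),np.median(s,0),s.min(0),s.max(0))
b=(s[:,:2].min(0)+s[:,:2].max(0))/2
rows(p0,T0,[(np.r_[b,.06],T),(np.r_[b,.006],T)])
E
```

```text
17.35 [ 0.3968 -0.3254  0.1683] z_t [-0.019  0.023 -1.   ] q [-0.74  0.03  1.99  0.01  1.15  1.25] F [ 1.3 -0.2  0.1] w 0.0853 0.0
465 [ 0.40401712 -0.32596787  0.01670639] [ 0.39288562 -0.3350278   0.00844771] [ 0.41219848 -0.31568602  0.02150202]
[0.6, 0.0, -10.8] [-0.02, -0.02, 0.04]
[0.6, 0.0, -16.2] [-0.02, -0.02, 0.04]
```

>>> play_rows --steps '[{"dp": [0.3,0,-3],"rotation": [-0.01,-0.01,0.02]},{"dp": [0.6,0,-6.5],"rotation": [-0.02,-0.02,0.04]},{"dp": [0.6,0,-10],"rotation": [-0.02,-0.02,0.04]},{"dp": [0.6,0,-13],"rotation": [-0.02,-0.02,0.04]},{"dp": [0.6,0,-15],"rotation": [-0.02,-0.02,0.04]},{"dp": [0.6,0,-15.5],"rotation": [-0.02,-0.02,0.04]},{"dp": [0.6,0,-15.5],"rotation": [-0.02,-0.02,0.04]}]'

```text
t: 17.98
eef_pos: [0.4001, -0.3219, 0.0106]
tool_rot: [0.981, -0.194, -0.004, -0.005]
ft_force: [-0.0, 1.3, 0.2]
gripper_width: 0.0856
gripper_force: 0.0
```

>>> play_rows --steps '[{"dp": [0.2,-0.3,-0.3],"rotation": [0,0,0]},{"dp": [0.2,-0.3,-0.5],"rotation": [0,0,0]},{"dp": [0.2,-0.3,-0.5],"rotation": [0,0,0]}]'

```text
t: 18.23
eef_pos: [0.4058, -0.3288, 0.0103]
tool_rot: [0.981, -0.195, 0.0, -0.002]
ft_force: [0.9, 0.2, -0.8]
gripper_width: 0.0853
gripper_force: 0.0
```

>>> play_rows --steps '[{"dp": [0,0,0],"rotation": [0,0,0]},{"dp": [0,0,0],"rotation": [0,0,0]},{"dp": [0,0,0],"rotation": [0,0,0]},{"dp": [0,0,0],"rotation": [0,0,0]},{"dp": [0,0,0],"rotation": [0,0,0]},{"dp": [0,0,0],"rotation": [0,0,0]},{"dp": [0,0,0],"rotation": [0,0,0]},{"dp": [0,0,0],"rotation": [0,0,0]},{"dp": [0,0,0],"rotation": [0,0,0]},{"dp": [0,0,0],"rotation": [0,0,0]}]' --claw 1 --grip_force 25

```text
t: 19.07
eef_pos: [0.4047, -0.3278, 0.0092]
tool_rot: [0.981, -0.195, -0.001, -0.003]
ft_force: [0.0, 0.2, 3.9]
gripper_width: 0.0172
gripper_force: 24.4
```

>>> play_rows --steps '[{"dp": [0,0,0],"rotation": [0,0,0]},{"dp": [0,0,0],"rotation": [0,0,0]},{"dp": [0,0,0],"rotation": [0,0,0]},{"dp": [0,0,-0.3],"rotation": [0,0,0]},{"dp": [0,0,-0.5],"rotation": [0,0,0]},{"dp": [0,0,-0.5],"rotation": [0,0,0]}]' --claw 0.1

```text
t: 19.57
eef_pos: [0.404, -0.3273, 0.0032]
tool_rot: [0.981, -0.195, -0.001, -0.003]
ft_force: [0.3, 0.1, -0.3]
gripper_width: 0.0388
gripper_force: 0.0
```

```bash
python3 - <<'E'
from now import *
show()
for n in("wrist","top"):
    im,d,c=grab(n); P=cloud(d,c)
    hsv=cv2.cvtColor(im,cv2.COLOR_RGB2HSV)
    s=P[(np.hypot(P[...,0]-.404,P[...,1]+.326)<.04)&(P[...,2]>.005)&(P[...,2]<.03)&(hsv[...,1]<40)&(hsv[...,2]>110)]; print(n,len(s)); 
    if len(s): print(np.median(s,0),s.min(0),s.max(0))
E
```

```text
19.57 [ 0.404  -0.3273  0.0032] z_t [-0.001  0.007 -1.   ] q [-0.73  0.24  2.11  0.01  0.8   1.23] F [ 0.3  0.1 -0.3] w 0.0388 0.0
wrist 2626
[ 0.40584272 -0.32714579  0.01696428] [ 0.39352522 -0.35394408  0.00563192] [ 0.42331462 -0.30327844  0.02998926]
top 0
```

>>> play_rows --steps '[{"dp": [0,0,0],"rotation": [0,0,0]},{"dp": [0,0,0],"rotation": [0,0,0]},{"dp": [0,0,0],"rotation": [0,0,0]},{"dp": [0,0,0],"rotation": [0,0,0]},{"dp": [0,0,0],"rotation": [0,0,0]},{"dp": [0,0,0],"rotation": [0,0,0]}]' --claw 1

```text
t: 20.17
eef_pos: [0.4046, -0.3278, 0.0041]
tool_rot: [0.981, -0.195, -0.001, -0.003]
ft_force: [-0.3, 0.4, -0.3]
gripper_width: 0.0178
gripper_force: 24.4
```

>>> play_rows --steps '[{"dp": [0,0,2],"rotation": [0,0,0]},{"dp": [0,0,4],"rotation": [0,0,0]},{"dp": [0,0,7],"rotation": [0,0,0]},{"dp": [0,0,9.5],"rotation": [0,0,0]},{"dp": [0,0,9.5],"rotation": [0,0,0]}]'

```text
t: 20.58
eef_pos: [0.4078, -0.3306, 0.1047]
tool_rot: [0.981, -0.195, 0.004, -0.0]
ft_force: [1.8, 0.1, 1.4]
gripper_width: 0.0177
gripper_force: 24.5
```

```bash
python3 - <<'E'
from now import *
show(); T=R.from_euler("z",-22,degrees=True)*R.from_quat([1,0,0,0])
w=[(bw(-.015,.02,.10),T),(bw(-.015,.02,.05),T)]
rows(p0,T0,w); walk(q,p0,T0,w,6); print(clear(*w[1]))
E
```

```text
20.58 [ 0.4078 -0.3306  0.1047] z_t [ 0.007 -0.001 -1.   ] q [-0.73  0.09  2.05  0.    0.99  1.23] F [1.8 0.1 1.4] w 0.0177 24.472881853580475
[10.2, 0.1, -0.5] [0.0, 0.01, 0.01]
[10.2, 0.1, -5.5] [0.0, 0.01, 0.01]
p [ 0.51  -0.329  0.1  ] dp [10.2  0.1 -0.5] rv [0.   0.01 0.01] err mm 0.0 margin 0.54 step 0.03 q [-0.61  0.25  1.88  0.    1.01  1.34]
p [ 0.51  -0.329  0.05 ] dp [ 0.  0. -5.] rv [0. 0. 0.] err mm 0.0 margin 0.66 step 0.02 q [-0.61  0.31  1.91 -0.    0.92  1.34]
-0.025627606246980905
```

>>> play_rows --steps '[{"dp": [3,0.1,0],"rotation": [0,0,0]},{"dp": [6,0.3,0],"rotation": [0,0,0]},{"dp": [8.5,0.4,0],"rotation": [0,0,0]},{"dp": [9.3,0.5,-1.5],"rotation": [0,0,0]},{"dp": [9.3,0.5,-2.8],"rotation": [0,0,0]},{"dp": [9.3,0.5,-3.5],"rotation": [0,0,0]},{"dp": [9.3,0.5,-3.5],"rotation": [0,0,0]}]'

```text
t: 21.17
eef_pos: [0.4943, -0.3209, 0.0604]
tool_rot: [0.981, -0.195, -0.004, -0.004]
ft_force: [-0.8, 0.2, -0.1]
gripper_width: 0.0175
gripper_force: 24.5
```

>>> play_rows --steps '[{"dp": [0,0,0],"rotation": [0,0,0]},{"dp": [0,0,0],"rotation": [0,0,0]},{"dp": [0,0,0],"rotation": [0,0,0]},{"dp": [0,0,0],"rotation": [0,0,0]},{"dp": [0,0,1],"rotation": [0,0,0]},{"dp": [0,0,4],"rotation": [0,0,0]}]' --claw 0.1

```text
t: 21.67
eef_pos: [0.4942, -0.3206, 0.1005]
tool_rot: [0.981, -0.195, -0.005, -0.005]
ft_force: [-0.7, 0.8, -1.2]
gripper_width: 0.0386
gripper_force: 0.0
```

```bash
python3 - <<'E'
from now import *
show(); T=R.from_euler("z",-22,degrees=True)*R.from_quat([1,0,0,0])
im,d,c=grab("top");P=cloud(d,c)
for n,(x,y) in dict(A=(.404,-.327),B=(.275,-.2925)).items():
    s=P[(np.hypot(P[...,0]-x,P[...,1]-y)<.03)&(P[...,2]>.009)]; print(n,len(s),np.median(s,0) if len(s) else 0)
w=[(np.r_[.40,-.31,.14],T),(np.r_[.275,-.2925,.12],T),(np.r_[.275,-.2925,.004],T)]
rows(p0,T0,w); walk(q,p0,T0,w,6)
E
```

```text
21.67 [ 0.4942 -0.3206  0.1005] z_t [-0.008  0.011 -1.   ] q [-0.62  0.23  1.91  0.01  1.02  1.34] F [-0.7  0.8 -1.2] w 0.0386 0.0
A 361 [ 0.40864705 -0.32067911  0.50322324]
B 0 0
[-9.4, 1.1, 4.0] [-0.01, -0.01, 0.01]
[-21.9, 2.8, 2.0] [-0.01, -0.01, 0.01]
[-21.9, 2.8, -9.6] [-0.01, -0.01, 0.01]
p [ 0.4  -0.31  0.14] dp [-9.4  1.1  4. ] rv [-0.01 -0.01  0.01] err mm 0.0 margin 0.51 step 0.03 q [-0.71  0.02  2.06 -0.    1.06  1.25]
p [ 0.275 -0.292  0.12 ] dp [-12.5   1.8  -2. ] rv [0. 0. 0.] err mm 0.0 margin 0.3 step 0.04 q [-0.88 -0.17  2.27 -0.    1.04  1.08]
p [ 0.275 -0.292  0.004] dp [  0.    0.  -11.6] rv [0. 0. 0.] err mm 0.0 margin 0.21 step 0.05 q [-0.88  0.02  2.36 -0.    0.76  1.08]
```

Now go above ball B and measure it from close by.

>>> play_rows --steps '[{"dp": [-1,0.1,2],"rotation": [0,0,0]},{"dp": [-4,0.4,4],"rotation": [0,0,0]},{"dp": [-8,1,4],"rotation": [0,0,0]},{"dp": [-12,1.6,4],"rotation": [0,0,0]},{"dp": [-16,2.2,3],"rotation": [0,0,0]},{"dp": [-19.5,2.6,2],"rotation": [0,0,0]},{"dp": [-21.5,2.8,0],"rotation": [0,0,0]},{"dp": [-21.9,2.8,0],"rotation": [0,0,0]},{"dp": [-21.9,2.8,0],"rotation": [0,0,0]}]'

```text
t: 22.47
eef_pos: [0.2774, -0.2943, 0.1042]
tool_rot: [0.981, -0.196, -0.001, -0.003]
ft_force: [-0.1, -1.2, 0.8]
gripper_width: 0.0386
gripper_force: 0.0
```

```bash
python3 - <<'E'
from now import *
show(); T=R.from_euler("z",-22,degrees=True)*R.from_quat([1,0,0,0])
im,d,c=grab("wrist"); P=cloud(d,c); hsv=cv2.cvtColor(im,cv2.COLOR_RGB2HSV)
s=P[(np.hypot(P[...,0]-.275,P[...,1]+.2925)<.025)&(P[...,2]>.006)&(P[...,2]<.025)]; print(len(s))
b=(s[:,:2].min(0)+s[:,:2].max(0))/2; print(b,np.ptp(s,0),s[:,2].max())
rows(p0,T0,[(np.r_[b,.004],T)])
E
```

```text
22.47 [ 0.2774 -0.2943  0.1042] z_t [-0.     0.006 -1.   ] q [-0.88 -0.14  2.28  0.    1.01  1.08] F [-0.1 -1.2  0.8] w 0.0386 0.0
702
[ 0.27694149 -0.29008879] [0.01929106 0.01924816 0.01398217] 0.020885551924875567
[-0.0, 0.4, -10.0] [-0.01, -0.0, 0.01]
```

>>> play_rows --steps '[{"dp": [0,0.4,-2],"rotation": [0,0,0]},{"dp": [0,0.4,-5],"rotation": [0,0,0]},{"dp": [0,0.4,-8],"rotation": [0,0,0]},{"dp": [0,0.4,-9.5],"rotation": [0,0,0]},{"dp": [0,0.4,-9.8],"rotation": [0,0,0]},{"dp": [0,0.4,-9.8],"rotation": [0,0,0]}]' --claw -0.3

```text
t: 23.02
eef_pos: [0.28, -0.2913, 0.0062]
tool_rot: [0.981, -0.194, -0.001, -0.003]
ft_force: [-0.1, -0.6, 0.4]
gripper_width: 0.0556
gripper_force: 0.0
```

>>> play_rows --steps '[{"dp": [0,0,0],"rotation": [0,0,0]},{"dp": [0,0,0],"rotation": [0,0,0]},{"dp": [0,0,0],"rotation": [0,0,0]},{"dp": [0,0,0],"rotation": [0,0,0]},{"dp": [0,0,0],"rotation": [0,0,0]},{"dp": [0,0,0],"rotation": [0,0,0]},{"dp": [0,0,0],"rotation": [0,0,0]},{"dp": [0,0,0],"rotation": [0,0,0]}]' --claw 1

```text
t: 23.68
eef_pos: [0.2798, -0.2921, 0.0074]
tool_rot: [0.981, -0.195, 0.001, -0.002]
ft_force: [0.8, -0.7, 5.8]
gripper_width: 0.0178
gripper_force: 24.5
```

>>> play_rows --steps '[{"dp": [0,0,2],"rotation": [0,0,0]},{"dp": [0,0,5],"rotation": [0,0,0]},{"dp": [0,0,9],"rotation": [0,0,0]},{"dp": [3,-0.4,11],"rotation": [0,0,0]},{"dp": [6.5,-0.9,11],"rotation": [0,0,0]},{"dp": [10,-1.4,11],"rotation": [0,0,0]},{"dp": [13.5,-1.9,11],"rotation": [0,0,0]},{"dp": [17,-2.4,11],"rotation": [0,0,0]},{"dp": [20,-2.8,10],"rotation": [0,0,0]},{"dp": [21.4,-3,8],"rotation": [0,0,0]},{"dp": [21.4,-3,6],"rotation": [0,0,0]},{"dp": [21.4,-3,6],"rotation": [0,0,0]}]'

```text
t: 24.68
eef_pos: [0.4904, -0.3185, 0.0616]
tool_rot: [0.981, -0.194, -0.004, -0.004]
ft_force: [-0.5, 0.8, -0.7]
gripper_width: 0.0174
gripper_force: 24.6
```

>>> play_rows --steps '[{"dp": [0,0,0],"rotation": [0,0,0]},{"dp": [0,0,0],"rotation": [0,0,0]},{"dp": [0,0,0],"rotation": [0,0,0]},{"dp": [0,0,0],"rotation": [0,0,0]},{"dp": [0,0,1],"rotation": [0,0,0]},{"dp": [0,0,4],"rotation": [0,0,0]},{"dp": [-4,0,7],"rotation": [0,0,0]},{"dp": [-8,0,10],"rotation": [0,0,0]},{"dp": [-12,0,12],"rotation": [0,0,0]},{"dp": [-12,0,12],"rotation": [0,0,0]}]' --claw 0.1

```text
t: 25.52
eef_pos: [0.3707, -0.3216, 0.1905]
tool_rot: [0.981, -0.195, 0.001, -0.001]
ft_force: [0.7, 0.0, 0.7]
gripper_width: 0.0384
gripper_force: 0.0
```

```bash
python3 - <<'E'
from now import *
show()
im,d,c=grab("wrist"); im2,d2,c2=grab("top"); P=cloud(d,c)
m=(P[...,0]>.4)&(P[...,0]<.62)&(P[...,1]>-.47)&(P[...,1]<-.24)
cv2.imwrite("pics/fin.png",np.hstack([cv2.resize(im,(400,300)),cv2.resize(im2[160:340,340:580],(400,300))])[:,:,::-1])
hsv=cv2.cvtColor(im,cv2.COLOR_RGB2HSV); k=m&(hsv[...,2]>150)&(hsv[...,1]<35)&(P[...,2]<.05)
n,lab,s,ce=cv2.connectedComponentsWithStats(k.astype(np.uint8))
for i in range(1,n):
    if s[i,4]>40: print(s[i,2:5],np.nanmean(P[lab==i],0).round(3),((np.nanmean(P[lab==i],0)[:2]-bc)@np.c_[bx,by]).round(3))
E
```

```text
25.52 [ 0.3707 -0.3216  0.1905] z_t [ 0.002  0.002 -1.   ] q [-0.77 -0.06  2.03  0.    1.16  1.19] F [0.7 0.  0.7] w 0.0384 0.0
[  185    82 12160] [ 0.508 -0.346  0.008] [-0.01   0.004]
[ 26  24 498] [ 0.456 -0.392  0.021] [-0.04  -0.059]
```

View pics/fin.png

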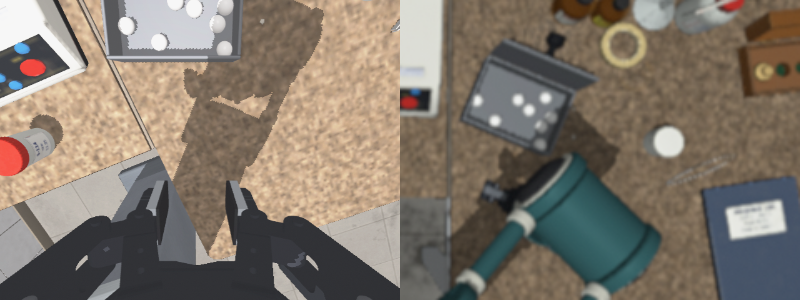

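All eight balls are now in the box (right panel, around (478–552, 97–145)) and none is outside. Now the lid: go behind it, off the knob's line.

```bash
python3 - <<'E'
from now import *
T=R.from_euler("z",68,degrees=True)*R.from_quat([1,0,0,0])
w=[(np.r_[.43,-.33,.29],R.from_euler("z",20,degrees=True)*R.from_quat([1,0,0,0])),(bw(.108,.05,.27),T),(bw(.108,.05,.15),T)]
rows(p0,T0,w); qb=walk(q,p0,T0,w,8); k,qb,m=ik(*w[2],[[-.52,.6,1.5,0,1,-.35]])
tr=[]
for ph in np.linspace(1.6,0,11):
    r=.095; x=.055-r*np.cos(ph)+.006*np.sin(ph)+.010; z=.055+r*np.sin(ph)+.006*np.cos(ph); tr.append((bw(x,.05,z),T))
print();rows(*w[2],tr); walk(qb,*w[2],tr[::5],6)
E
```

```text
[5.8, -0.8, 10.0] [-0.0, 0.0, 0.74]
[26.3, -2.6, 8.0] [-0.0, 0.0, 1.58]
[26.3, -2.6, -4.0] [-0.0, 0.0, 1.58]
p [ 0.43 -0.33  0.29] dp [ 5.8 -0.8 10. ] rv [-0.    0.    0.74] err mm 0.0 margin 0.56 step 0.09 q [-0.7  -0.02  1.81 -0.    1.35  0.52]
p [ 0.635 -0.348  0.27 ] dp [20.5 -1.8 -2. ] rv [0.   0.   0.84] err mm 0.0 margin 0.8 step 0.09 q [-0.54  0.34  1.44 -0.    1.37 -0.15]
p [ 0.635 -0.348  0.15 ] dp [  0.   0. -12.] rv [0. 0. 0.] err mm 0.0 margin 1.0 step 0.03 q [-0.54  0.41  1.57 -0.    1.17 -0.15]

[-3.2, 1.3, -0.0] [0.0, 0.0, 0.0]
[-4.6, 1.9, -0.0] [0.0, 0.0, 0.0]
[-6.0, 2.5, -0.2] [0.0, 0.0, 0.0]
[-7.3, 3.0, -0.7] [0.0, 0.0, 0.0]
[-8.6, 3.5, -1.4] [0.0, 0.0, 0.0]
[-9.7, 4.0, -2.3] [0.0, 0.0, 0.0]
[-10.7, 4.4, -3.3] [0.0, 0.0, 0.0]
[-11.5, 4.7, -4.6] [0.0, 0.0, 0.0]
[-12.1, 5.0, -5.9] [0.0, 0.0, 0.0]
[-12.6, 5.2, -7.4] [0.0, 0.0, 0.0]
[-12.8, 5.3, -8.9] [0.0, 0.0, 0.0]
p [ 0.603 -0.335  0.15 ] dp [-3.2  1.3 -0. ] rv [0. 0. 0.] err mm 0.0 margin 0.92 step 0.01 q [-0.54  0.35  1.65 -0.    1.14 -0.16]
p [ 0.538 -0.308  0.127] dp [-6.5  2.7 -2.2] rv [0. 0. 0.] err mm 0.0 margin 0.74 step 0.03 q [-0.56  0.24  1.83 -0.    1.07 -0.18]
p [ 0.507 -0.296  0.061] dp [-3.1  1.3 -6.6] rv [0. 0. 0.] err mm 0.0 margin 0.62 step 0.02 q [-0.57  0.26  1.95 -0.    0.93 -0.19]
```

>>> play_rows --steps '[{"dp": [0,0,4],"rotation": [0,0,0.12]},{"dp": [1,-0.2,7.5],"rotation": [0,0,0.24]},{"dp": [3,-0.5,10],"rotation": [0,0,0.36]},{"dp": [6,-0.8,10.5],"rotation": [0,0,0.48]},{"dp": [9,-1,10.5],"rotation": [0,0,0.6]},{"dp": [12,-1.2,10],"rotation": [0,0,0.72]},{"dp": [15,-1.5,10],"rotation": [0,0,0.84]},{"dp": [18,-1.8,10],"rotation": [0,0,0.96]},{"dp": [21,-2.2,9],"rotation": [0,0,1.08]},{"dp": [24,-2.5,8],"rotation": [0,0,1.2]},{"dp": [26.3,-2.6,8],"rotation": [0,0,1.32]},{"dp": [26.3,-2.6,8],"rotation": [0,0,1.44]}]' --claw 1

```text
t: 26.62
eef_pos: [0.6399, -0.3454, 0.2628]
tool_rot: [0.864, 0.504, -0.002, -0.003]
ft_force: [-0.6, -0.5, -0.6]
gripper_width: -0.0003
gripper_force: 0.0
```

>>> play_rows --steps '[{"dp": [0,0,-2],"rotation": [0,0,0.12]},{"dp": [0,0,-5],"rotation": [0,0,0.14]},{"dp": [0,0,-8],"rotation": [0,0,0.14]},{"dp": [0,0,-10.5],"rotation": [0,0,0.14]},{"dp": [0,0,-12],"rotation": [0,0,0.14]},{"dp": [0,0,-12],"rotation": [0,0,0.14]}]'

```text
t: 27.12
eef_pos: [0.6333, -0.3447, 0.1401]
tool_rot: [0.829, 0.56, -0.004, -0.006]
ft_force: [-1.6, 1.9, -1.1]
gripper_width: -0.0
gripper_force: 0.0
```

```bash
python3 - <<'E'
from now import *
show(); print("b",((p0[:2]-bc)@np.c_[bx,by]).round(4))
T=R.from_euler("z",68,degrees=True)*R.from_quat([1,0,0,0])
tr=[]
for ph in np.linspace(1.6,0,11):
    r=.095; x=.055-r*np.cos(ph)+.006*np.sin(ph)+.010; z=.055+r*np.sin(ph)+.006*np.cos(ph); tr.append((bw(x,.05,z),T))
rows(p0,T0,tr)
E
```

```text
27.12 [ 0.6333 -0.3447  0.1401] z_t [-0.013  0.004 -1.   ] q [-0.53  0.42  1.57 -0.    1.17 -0.15] F [-1.6  1.9 -1.1] w -0.0 0.0
b [0.1052 0.0529]
[-3.0, 0.9, 1.0] [-0.0, -0.01, -0.0]
[-4.4, 1.5, 1.0] [-0.0, -0.01, -0.0]
[-5.8, 2.1, 0.8] [-0.0, -0.01, -0.0]
[-7.1, 2.6, 0.3] [-0.0, -0.01, -0.0]
[-8.4, 3.2, -0.4] [-0.0, -0.01, -0.0]
[-9.5, 3.6, -1.3] [-0.0, -0.01, -0.0]
[-10.5, 4.0, -2.4] [-0.0, -0.01, -0.0]
[-11.4, 4.4, -3.6] [-0.0, -0.01, -0.0]
[-12.0, 4.6, -5.0] [-0.0, -0.01, -0.0]
[-12.4, 4.8, -6.4] [-0.0, -0.01, -0.0]
[-12.6, 4.9, -7.9] [-0.0, -0.01, -0.0]
```

>>> play_rows --steps '[{"dp": [-1.5,0.5,0.8],"rotation": [0,0,0]},{"dp": [-3,0.9,1],"rotation": [0,0,0]},{"dp": [-4.4,1.5,1],"rotation": [0,0,0]},{"dp": [-5.8,2.1,0.8],"rotation": [0,0,0]},{"dp": [-7.1,2.6,0.3],"rotation": [0,0,0]},{"dp": [-8.4,3.2,-0.4],"rotation": [0,0,0]},{"dp": [-9.5,3.6,-1.3],"rotation": [0,0,0]},{"dp": [-10.5,4,-2.4],"rotation": [0,0,0]},{"dp": [-11.4,4.4,-3.6],"rotation": [0,0,0]},{"dp": [-11.4,4.4,-3.6],"rotation": [0,0,0]}]'

```text
t: 27.95
eef_pos: [0.5203, -0.3019, 0.11]
tool_rot: [0.829, 0.56, -0.003, -0.002]
ft_force: [-1.3, 0.4, -0.2]
gripper_width: -0.0002
gripper_force: 0.0
```

```bash
cat > lid.py <<'E'
from now import *
def lid(n="top"):
    im,d,c=grab(n); P=cloud(d,c); hsv=cv2.cvtColor(im,cv2.COLOR_RGB2HSV)
    b=(P[...,:2]-bc)@np.c_[bx,by]
    m=(abs(b[...,1])<.07)&(b[...,0]<.07)&(b[...,0]>-.06)&(P[...,2]>.05)&(P[...,2]<.2)&((hsv[...,1]<60))
    for y0,y1 in((-.07,-.03),(.0,.07)):
        k=m&(b[...,1]>y0)&(b[...,1]<y1)
        for x0 in np.arange(-.06,.06,.02):
            kk=k&(b[...,0]>x0)&(b[...,0]<x0+.02)
            if kk.sum()>4: print(n,y0,round(x0+.01,2),kk.sum(),np.round(np.median(P[...,2][kk]),3))
E
python3 - <<'E'
from lid import *
show(); print("b",((p0[:2]-bc)@np.c_[bx,by]).round(4)); lid()
E
```

```text
27.95 [ 0.5203 -0.3019  0.11  ] z_t [-0.007  0.    -1.   ] q [-0.57  0.23  1.88 -0.    1.04 -0.18] F [-1.3  0.4 -0.2] w -0.0002 0.0
b [-0.0157  0.0493]
top -0.07 -0.05 27 0.055
top -0.07 -0.03 81 0.114
top -0.07 -0.01 25 0.105
top 0.0 -0.05 42 0.173
top 0.0 -0.03 19 0.116
```

>>> play_rows --steps '[{"dp": [-0.6,0.2,-1.4],"rotation": [0,0,0]},{"dp": [-1,0.4,-2.8],"rotation": [0,0,0]},{"dp": [-1.3,0.5,-4],"rotation": [0,0,0]},{"dp": [-1.4,0.6,-4.8],"rotation": [0,0,0]},{"dp": [-1.4,0.6,-5.1],"rotation": [0,0,0]},{"dp": [-1.4,0.6,-5.3],"rotation": [0,0,0]},{"dp": [-1.4,0.6,-5.3],"rotation": [0,0,0]}]'

```text
t: 28.58
eef_pos: [0.5085, -0.2972, 0.0612]
tool_rot: [0.829, 0.56, -0.003, -0.001]
ft_force: [-8.7, 4.9, 22.9]
gripper_width: -0.0003
gripper_force: 11.2
```

>>> play_rows --steps '[{"dp": [0,0,2],"rotation": [0,0,0]},{"dp": [0,0,5],"rotation": [0,0,0]},{"dp": [-2,0,9],"rotation": [0,0,0]},{"dp": [-6,0,13],"rotation": [0,0,0]},{"dp": [-10,0,16],"rotation": [0,0,0]},{"dp": [-13,-3,17],"rotation": [0,0,0]},{"dp": [-15,-6,17],"rotation": [0,0,0]},{"dp": [-16,-10,17],"rotation": [0,0,0]},{"dp": [-17,-14,17],"rotation": [0,0,0]},{"dp": [-17,-18,17],"rotation": [0,0,0]},{"dp": [-17,-18,17],"rotation": [0,0,0]},{"dp": [-17,-18,17],"rotation": [0,0,0]}]'

```text
t: 29.58
eef_pos: [0.3372, -0.48, 0.2272]
tool_rot: [0.83, 0.558, -0.003, -0.001]
ft_force: [0.6, 0.3, -0.2]
gripper_width: 0.0001
gripper_force: 0.0
```

```bash
python3 - <<'E'
from lid import *
show(); lid(); im,d,c=grab("top"); P=cloud(d,c)
def reg(u0,u1,v0,v1,zl,zh):
    s=P[v0:v1,u0:u1].reshape(-1,3); return s[(s[:,2]>zl)&(s[:,2]<zh)]
for n,a in dict(cup=(168,212,222,266,.058,.085),red=(300,332,236,268,.06,.085),white=(484,516,230,262,.045,.07),timer=(125,162,222,260,.012,.035)).items():
    s=reg(*a); print(n,len(s),cv2.minEnclosingCircle(s[:,:2].astype(np.float32)) if len(s) else 0)
t0=np.load("top0.npz"); P0=t0["P"]
df=(abs(P[...,2]-P0[...,2])>.009)&(P[...,2]<.035)&(P[...,0]>.22)&(P[...,0]<.72)
k,lab,s,ce=cv2.connectedComponentsWithStats(df.astype(np.uint8))
for i in range(1,k):
    if s[i,4]>15: print("changed",ce[i].round(),s[i,2:5],np.nanmedian(P[lab==i],0).round(3))
E
```

```text
29.58 [ 0.3372 -0.48    0.2272] z_t [-0.005 -0.001 -1.   ] q [-1.    0.1   1.8  -0.01  1.24 -0.61] F [ 0.6  0.3 -0.2] w 0.0001 0.0
top -0.07 -0.05 94 0.063
top -0.07 -0.03 120 0.062
top -0.07 -0.01 116 0.062
top -0.07 0.01 120 0.062
top -0.07 0.03 117 0.062
top -0.07 0.05 86 0.062
top 0.0 -0.05 171 0.062
top 0.0 -0.03 230 0.063
top 0.0 -0.01 206 0.062
top 0.0 0.01 207 0.062
top 0.0 0.03 204 0.062
top 0.0 0.05 145 0.061
cup 161 ((0.4559359550476074, 0.2236645668745041), 0.03509518504142761)
red 257 ((0.4400647282600403, -0.10011304169893265), 0.023390842601656914)
white 277 ((0.46034345030784607, -0.5875540375709534), 0.024508018046617508)
timer 518 ((0.4633709192276001, 0.3629213273525238), 0.03958119451999664)
changed [427. 197.] [ 66  36 877] [ 0.591 -0.413 -0.   ]
changed [193. 244.] [ 18  21 244] [0.456 0.23  0.005]
changed [204. 242.] [ 4 12 18] [0.462 0.196 0.022]
changed [103. 283.] [10 10 26] [ 0.306  0.778 -0.7  ]
changed [190. 285.] [ 29  16 103] [ 0.293  0.44  -0.799]
changed [211. 280.] [ 8  7 18] [ 0.321  0.351 -0.799]
changed [223. 285.] [13 14 36] [ 0.297  0.302 -0.801
[... 327 characters left out ...]
hanged [116. 292.] [19 14 60] [ 0.263  0.766 -0.789]
changed [132. 291.] [21 10 51] [ 0.264  0.699 -0.802]
changed [155. 289.] [ 7  7 17] [ 0.277  0.595 -0.795]
changed [260. 293.] [13 14 44] [ 0.264  0.138 -0.799]
changed [356. 295.] [15 19 60] [ 0.264 -0.284 -0.797]
changed [186. 293.] [ 9  6 21] [ 0.262  0.46  -0.8  ]
changed [206. 294.] [10  8 21] [ 0.258  0.379 -0.795]
changed [310. 295.] [ 9  9 24] [ 0.256 -0.08  -0.799]
changed [342. 296.] [11 14 42] [ 0.26  -0.22  -0.795]
changed [254. 299.] [12  9 32] [ 0.241  0.166 -0.796]
changed [281. 298.] [10 10 24] [ 0.244  0.047 -0.8  ]
changed [292. 298.] [ 7  9 18] [ 0.247  0.001 -0.796]
changed [322. 302.] [ 9  6 16] [ 0.23  -0.13  -0.801]
```

The lid is flat at 62 mm, the beaker stands upright and empty, the bystanders are where they were, and no stray balls remain. Handing in.

```bash
python3 -c "
from bench import workorder
print(workorder.close_job())"
```

```text
the job is handed in; nothing more can be done
None
```

The job is handed in: all eight balls are in the shut box, the empty beaker stands upright, and the jars and timer are where they were; two balls fell outside during the pour, and I picked them up and put them in after standing the beaker down, before closing the lid.

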